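# Gauge, trip-test and sort alternator insulator bushes

## Task

Put every orange insulator bush on a gauge pin of its own on the test stand and let it slide down as far as it will go; when all are on, press the red test button so that the trip lever drops, then lift the lever all the way back up. Only then sort the bushes by what the pins showed: those that went right down to the base plate go in the blue tray, those that stopped on the shoulder of the pin go down the steel chute into the grey bin. Leave the other parts on the bench where they are, and the lever up.

Things in the scene. Friction and masses are not known exactly. Their poses are not given: they have to be found in the camera images.
- bush_a: Orange insulator bush, a plain ring: 44 mm outside diameter, 24 mm high, 60 g, bore either 23 or 16.4 mm. Origin at its centre, 12 mm above what it stands on; its z is the ring's axis; either end up is alike. Three or four of the five bushes bush_a to bush_e are there in a run; the others are absent (None).
- bush_b: Orange insulator bush, a plain ring: 44 mm outside diameter, 24 mm high, 60 g, bore either 23 or 16.4 mm. Origin at its centre, 12 mm above what it stands on; its z is the ring's axis; either end up is alike. Three or four of the five bushes bush_a to bush_e are there in a run; the others are absent (None).
- bush_c: Orange insulator bush, a plain ring: 44 mm outside diameter, 24 mm high, 60 g, bore either 23 or 16.4 mm. Origin at its centre, 12 mm above what it stands on; its z is the ring's axis; either end up is alike. Three or four of the five bushes bush_a to bush_e are there in a run; the others are absent (None).
- bush_d: Orange insulator bush, a plain ring: 44 mm outside diameter, 24 mm high, 60 g, bore either 23 or 16.4 mm. Origin at its centre, 12 mm above what it stands on; its z is the ring's axis; either end up is alike. Three or four of the five bushes bush_a to bush_e are there in a run; the others are absent (None).
- bush_e: Orange insulator bush, a plain ring: 44 mm outside diameter, 24 mm high, 60 g, bore either 23 or 16.4 mm. Origin at its centre, 12 mm above what it stands on; its z is the ring's axis; either end up is alike. Three or four of the five bushes bush_a to bush_e are there in a run; the others are absent (None).
- stand: Test stand, fixed: a grey base plate 120 mm (its x) by 440 mm (its y, from -205 to 235 mm), 12 mm thick. Origin on the bench under it, at mid width; x away from the robot at yaw 0. It carries four steel gauge pins in a row along its y at x = 0, and a green trip box (x -45 to 55 mm, y -199.5 to -64.5 mm, top 62 mm above the bench) with a red test button and a trip lever on top.
- pin1 (a point): Foot of gauge pin 1 of 4 (65 mm apart), on the base plate. Pin 46 mm tall: 20 mm diameter up to 20 mm, cone shoulder to 26 mm, then a 12 mm pilot, chamfered tip. A 23 mm bore slides down to the plate (bush centre 12 mm above this point); a 16.4 mm bore stops on the shoulder (bush centre about 34 mm above).
- pin2 (a point): Foot of gauge pin 2 of 4 (65 mm apart), on the base plate. Pin 46 mm tall: 20 mm diameter up to 20 mm, cone shoulder to 26 mm, then a 12 mm pilot, chamfered tip. A 23 mm bore slides down to the plate (bush centre 12 mm above this point); a 16.4 mm bore stops on the shoulder (bush centre about 34 mm above).
- pin3 (a point): Foot of gauge pin 3 of 4 (65 mm apart), on the base plate. Pin 46 mm tall: 20 mm diameter up to 20 mm, cone shoulder to 26 mm, then a 12 mm pilot, chamfered tip. A 23 mm bore slides down to the plate (bush centre 12 mm above this point); a 16.4 mm bore stops on the shoulder (bush centre about 34 mm above).
- pin4 (a point): Foot of gauge pin 4 of 4 (65 mm apart), on the base plate. Pin 46 mm tall: 20 mm diameter up to 20 mm, cone shoulder to 26 mm, then a 12 mm pilot, chamfered tip. A 23 mm bore slides down to the plate (bush centre 12 mm above this point); a 16.4 mm bore stops on the shoulder (bush centre about 34 mm above).
- button_top (a point): Centre of the top face of the red test button, 30 mm diameter, standing 15 mm proud of the trip box. Spring loaded, pressed straight down.
- test_button (a joint): Travel of the test button in m: 0 released, 0.006 fully down; the spring needs 1.4 N to 3.5 N. At about 0.003 to 0.005 it tips the trip lever (1 to 2 N more), which then drops by its own weight. Springs back.
- trip_lever (a joint): Angle of the trip lever in rad: 0 up (leaning 0.22 back, to the stand's +x, on its stop), 0.22 upright, 1.27 dropped (leaning 1.05 forward, to the stand's -x). Swings freely in the stand's x-z plane: let go behind the upright it falls back to 0, before it it drops to 1.27. Under 1 N at the knob.
- lever_knob (a point): Centre of the trip lever's yellow knob, a cylinder lying along the stand's y, 22 mm diameter, 26 mm long, at the end of a 10 mm rod 100 mm from the hinge. Its end faces can be pinched from above along the stand's y.
- lever_hinge (a point): Hinge of the trip lever, in the slot on the trip box; the axis is the stand's y.
- tray: Blue tray for good bushes, fixed, open, 190 mm (its x) by 150 mm (its y), 30 mm high, walls and floor 4 mm. Origin under its centre.
- chute: Galvanized steel chute, fixed, 140 mm wide between 30 mm walls, on legs near the end of the bench, sloping down at 31 degrees along its own +y. Slippery. Origin on the bench below the middle of its upper end, where the chute's floor is 190 mm above the bench (160 mm at y = 50 mm, a good place to let a bush go). A 35 mm lip stands across the upper end.
- reject_bin: Grey plastic parts bin below the chute's lower end, 220 (its x) x 200 x 90 mm, walls 5 mm, open. Origin under its centre.
- end_housing: Bystander, loose, not to be disturbed: cast-aluminium alternator end housing, round, about 150 mm across the lugs, 50 mm high. Origin under its centre.
- pulley: Bystander, loose, not to be disturbed: dull zinc steel pulley lying flat, 64 mm diameter, 28 mm high. Origin under its centre.
- rotor: Bystander, loose, not to be disturbed: alternator rotor lying on its side, 74 mm thick steel body with a 150 mm long shaft along its own x and a copper commutator. Origin under its centre.
- brush_holder_1: Bystander, loose, not to be disturbed: black plastic brush holder, 50 x 40 x 18 mm, two copper brush ends. Origin under its centre.
- brush_holder_2: Bystander, loose, not to be disturbed: the other black brush holder, the same size. Origin under its centre.
- screwdriver: Bystander, loose, not to be disturbed: screwdriver lying along its own x, about 200 mm long, under 35 mm thick. Origin under its centre.
There are look-alikes about, which are no part of the job. Leave any green or pink look-alike of the bush_b alone.

How it is judged:
On the way, in this order (a step that is already met when the one before it is completed fails the run):
1. every bush present is on a gauge pin, as far down as it goes ((horizontal distance between bush_a and pin1 below 0.006 m or horizontal distance between bush_a and pin2 below 0.006 m or horizontal distance between bush_a and pin3 below 0.006 m or horizontal distance between bush_a and pin4 below 0.006 m) and z of each of bush_a, bush_c, bush_d in the frame of stand below 0.028 m and (horizontal distance between bush_b and pin1 below 0.006 m or horizontal distance between bush_b and pin2 below 0.006 m or horizontal distance between bush_b and pin3 below 0.006 m or horizontal distance between bush_b and pin4 below 0.006 m) and z of each of bush_b, bush_e in the frame of stand below 0.052 m and (horizontal distance between bush_c and pin1 below 0.006 m or horizontal distance between bush_c and pin2 below 0.006 m or horizontal distance between bush_c and pin3 below 0.006 m or horizontal distance between bush_c and pin4 below 0.006 m) and (horizontal distance between bush_d and pin1 below 0.006 m or horizontal distance between bush_d and pin2 below 0.006 m or horizontal distance between bush_d and pin3 below 0.006 m or horizontal distance between bush_d and pin4 below 0.006 m) and (horizontal distance between bush_e and pin1 below 0.006 m or horizontal distance between bush_e and pin2 below 0.006 m or horizontal distance between bush_e and pin3 below 0.006 m or horizontal distance between bush_e and pin4 below 0.006 m)), for 0.2 s.
2. the test button is pressed with the lever up and all bushes on their pins (all of step 1 and value of joint test_button above 0.0025 m and value of joint trip_lever below 0.8 rad).
3. the trip lever has dropped (value of joint trip_lever above 1.15 rad), for 0.1 s.
4. the lever is lifted back up with all bushes still on their pins (all of step 1 and value of joint trip_lever below 0.08 rad), for 0.2 s.
At the end, for the whole second after the job is handed in: Every bush that goes fully down on a pin lies at rest inside the tray (centre within its outline and less than 75 mm above its underside), every bush that stops on the shoulder is inside the grey bin (below its rim), and the trip lever is up (within 0.08 rad of its stop) (x of bush_a in the frame of tray between -0.093 and 0.093 m and y of bush_a in the frame of tray between -0.073 and 0.073 m and z of bush_a in the frame of tray between 0 and 0.075 m and linear speed of each of bush_a, bush_c, bush_d below 0.03 m/s and x of bush_c in the frame of tray between -0.093 and 0.093 m and y of bush_c in the frame of tray between -0.073 and 0.073 m and z of bush_c in the frame of tray between 0 and 0.075 m and x of bush_d in the frame of tray between -0.093 and 0.093 m and y of bush_d in the frame of tray between -0.073 and 0.073 m and z of bush_d in the frame of tray between 0 and 0.075 m and x of bush_b in the frame of reject_bin between -0.108 and 0.108 m and y of bush_b in the frame of reject_bin between -0.098 and 0.098 m and z of bush_b in the frame of reject_bin between 0 and 0.085 m and x of bush_e in the frame of reject_bin between -0.108 and 0.108 m and y of bush_e in the frame of reject_bin between -0.098 and 0.098 m and z of bush_e in the frame of reject_bin between 0 and 0.085 m and value of joint trip_lever below 0.08 rad); the robot touches nothing.
It fails at once if a bystander part is moved more than 3 cm (distance of any of end_housing, pulley, rotor, brush_holder_1, brush_holder_2, screwdriver from where it was at the start of the episode above 0.03 m).
Of bush_a, bush_b, bush_c, bush_d, bush_e only 3 to 4 are there at a start; the rules pass over those that are not, and their reading is None.
At some moment in a run one of bush_a, bush_b, bush_c, bush_d, bush_e may be knocked a few centimetres aside while the robot is not near it.
Once in a run the grip may slacken for a moment while it holds something.
It also fails if it takes over 210 s, if anything falls off the work surface, if the arm or the gripper's body presses on something with over 40 N, if the wrist force passes 120 N, or if a joint passes its speed limit or range.

## Robot

A 7-joint arm with a two-finger parallel gripper is mounted at the origin on the work surface. World frame = base frame: x ahead of the robot, y to its left, z up, the work surface at z = 0. Lengths are in m, angles in rad, forces in N, time in s.
With the tool pointing down it reaches from about 0.35 to 0.9 m from the base axis. Payload 8.1 kg.
Tool frame: the origin (TCP) lies midway between the tips of the shut fingers; the grasp point (between the pads) lies 19 mm behind it; z points along the fingers, y is the line along which they close (so a half turn about z gives the same grasp; the last joint's range is limited). The gripper opens to 85 mm and grips with 20 to 120 N. Pads are 22 mm wide; open, the fingers measure 114 mm over their backs; the gripper's body (76 mm by 85 mm) begins 54 mm behind the grasp point. The pads swing forward as they close: fully open they stand 13 mm farther back than shut.
Start: joints at [-1.229, 0.434, 0.025, 1.573, -0.012, 1.134, -0.075], TCP at [0.269, 0.564, 0.231] pointing down, gripper open.
Joint ranges: [-2.62, 2.62], [-0.44, 2.09], [-1.27, 1.32], [0.08, 2.57], [-1.32, 4.46], [0.12, 2], [-2.74, 2.74]. Speed limits (rad/s): [2.22, 2.22, 3.01, 3.01, 3.14, 3.14, 3.14].

## Interface

Orientations are given as [roll, pitch, yaw] about the fixed x, y, z axes, in that order (R = Rz(yaw) Ry(pitch) Rx(roll)).
In Python, from cell import get_state, cams, job_done gives the robot as it stands.
- The arm moves only by the tool apply_moves, never from a script. Its argument "commands" is a list of rows, each a list of 3 entries, a list of its own where there are three numbers: the shift along the tool's x, y, z as a fraction of full scale, then the turn, a rotation vector about the tool's x, y, z as a fraction of full scale, then the closure, from -1 (fully open) to 1 (shut). A call has 1 to 10 rows; each row shifts and turns the commanded pose from where the row before left it, along the tool's axes as they then stand; what a row does not reach is not made up. Full scale, the value 1, is 0.1 m for a shift and 180 degrees for a turn. A row lasts 1/10 s, in which the tool goes at most 50 mm and 8.59 degrees, less where a joint would pass 70% of its speed; a pose out of reach is approached as far as the arm can. A call with a number of a shift or a turn outside -1 to 1 is refused whole. A call with a gripper value outside its range is refused whole. The fingers move at their own pace and stop on an object; "grip_force" is the grip in N (left out, the last holds). Time passes only in rows, so rows that do not move let the fingers close. It gives the time, the measured TCP pose, the force, the opening and the grip force at its end, in the units of the state.
- get_state(): the state, without advancing time (a new reading comes with each control period).
- cams.grab_frame(name): name is "scene" or "top" or "wrist"; returns (picture, depth): 480x640x3 uint8, red, green, blue; 480x640 float32, m along the optical axis (not along the pixel's ray), 0 where there is no reading.
- cams.calibration(name): a dict with "vertical_fov" (degrees; the focal length in pixels is half the picture's height over the tangent of half this angle, whatever the lens; pixels are square), "cx", "cy" (the principal point, pixels), "extrinsics" (4x4, takes a point from world to camera coordinates); the wrist camera has in their place "mount" (4x4, takes a point from camera to tool coordinates, whose origin is the TCP and whose axes are the flange's). Camera axes: x right, y up, looking along -z (the intrinsics and any distortion apply to the point x, -y, -z); pixel columns grow to the right and rows downward; lengths in m; the calibration is good to about 2 mm. A picture is of the moment at which its call begins: read the wrist's pose just before it. calibration takes no time and is no camera call.
- job_done(): hands the job in; it is judged then, once.
The state is a dict: "time_s": time; "joints": joint angles; "qvel": joint speeds; "joint_efforts": joint torques, N m; "eef_pos": TCP position; "ee_rot": TCP orientation; "force": force on the tool from outside, world axes, zero at the start; "ft_torque": the same for the moment, N m; "width": finger opening in m; "grasp_force": force on a finger pad.
Only numpy, scipy, OpenCV 4.12 (cv2) and the standard library are available. Lean on these libraries where they do the work, as an engineer would, in place of code of your own. Each camera call takes 0.05 s, during which the arm holds its last target. There are 200 camera calls.

## Working session

There is one attempt and no reset: what is moved stays moved. The work goes in short steps, Python scripts to look and compute and a tool call to move; the robot and the scene stay as the last step left them, time stands still between calls to the robot, and variables do not carry over. Pictures are saved under pics/ and viewed, at most 14 in all, crops included, and the job is handed in when it is done.

Besides the shell and the picture viewer there is one more tool, called after "Emit:" by a JSON object that holds its "op" and its "data". apply_moves: Moves the arm, as the interface text tells. Shift numbers are shares of 0.1 m and turn numbers shares of 180 degrees, none past 1 either way. Its arguments: {"type":"object","properties":{"commands":{"type":"array"},"grip_force":{"type":"number"}},"required":["commands"]}

```bash
ls; mkdir -p pics
cat > h.py <<'E'
import numpy as np, cv2
from cell import get_state, cams, job_done
from scipy.spatial.transform import Rotation as R
def K(c):
    f=240/np.tan(np.radians(c['vertical_fov'])/2); return f,c['cx'],c['cy']
def pose(n,c,s):
    if n=='wrist':
        T=np.eye(4);T[:3,:3]=R.from_euler('xyz',s['ee_rot']).as_matrix();T[:3,3]=s['eef_pos'];return T@np.array(c['mount'])
    return np.linalg.inv(np.array(c['extrinsics']))
def grab(n):
    s=get_state();im,d=cams.grab_frame(n);c=cams.calibration(n);return im,d,(K(c),pose(n,c,s))
def ray(cp,u,v,z):
    (f,cx,cy),T=cp;d=T[:3,:3]@np.array([(u-cx)/f,-(v-cy)/f,-1]);o=T[:3,3];return o+d*(z-o[2])/d[2]
def cloud(cp,d):
    (f,cx,cy),T=cp;v,u=np.indices(d.shape);P=np.stack([(u-cx)/f*d,-(v-cy)/f*d,-d],-1);return P@T[:3,:3].T+T[:3,3]
def save(n,im): cv2.imwrite('pics/'+n,cv2.cvtColor(im,cv2.COLOR_RGB2BGR))
E
python3 - <<'E'
from h import *
for n in('scene','top','wrist'):
    im,d,cp=grab(n);save(n+'0.png',im);c=cams.calibration(n);print(n,{k:np.round(v,3).tolist() if not isinstance(v,str) else v for k,v in c.items()})
print(get_state())
E
```

```text
pics
scene {'vertical_fov': 51.655, 'cx': 326.862, 'cy': 237.064, 'extrinsics': [[-0.416, 0.909, -0.001, 0.167], [-0.757, -0.346, 0.555, 0.367], [0.504, 0.231, 0.832, -1.56], [0.0, 0.0, 0.0, 1.0]]}
top {'vertical_fov': 51.552, 'cx': 317.274, 'cy': 243.136, 'extrinsics': [[-0.02, -1.0, -0.013, 0.077], [0.995, -0.021, 0.096, -0.554], [-0.096, -0.011, 0.995, -1.468], [0.0, 0.0, 0.0, 1.0]]}
wrist {'vertical_fov': 63.344, 'cx': 329.282, 'cy': 247.465, 'mount': [[0.0, 0.957, 0.29, 0.075], [1.0, -0.0, -0.001, -0.0], [-0.001, 0.29, -0.957, -0.142], [0.0, 0.0, 0.0, 1.0]]}
{'time_s': 0.15, 'joints': array([-1.22861302,  0.43505819,  0.02498632,  1.57387651, -0.01164238,
        1.13400869, -0.07510039]), 'qvel': array([ 0.0012104 , -0.00292999, -0.00268854, -0.00198702, -0.00168595,
       -0.00149039, -0.00103185]), 'joint_efforts': array([ 2.68904943e-03, -6.70879126e+01,  1.02632236e+00, -3.16445124e+01,
        1.56849803e-02,  9.07372538e-03, -2.07449222e-05]), 'eef_pos': array([0.26878489, 0.56382708, 0.23071381]), 'ee_rot': array([-3.14038958e+00,  7.70439773e-05,  2.69671146e+00]), 'force': array([-0.81563165,  0.29668681,  0.45657294]), 'ft_torque': array([-0.03797954, -0.05570644,  0.06615934]), 'grasp_force': 0.0, 'width': 0.08539410269199478}
```

View pics/top0.png

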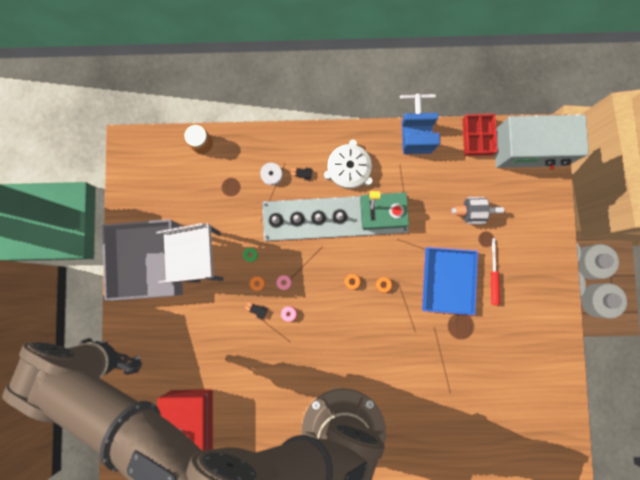

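View pics/scene0.png

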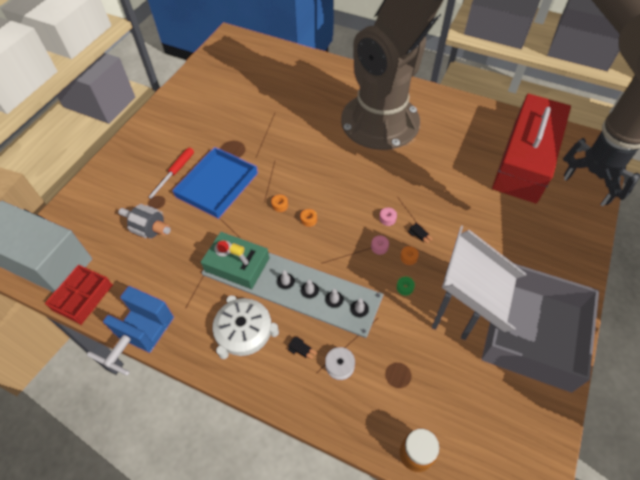

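Top view: the orange candidates are rings at (353,282), (384,285) and (257,284), the last in shadow. The look-alikes are green (250,254), mauve-pink in shadow (284,283) and pink (288,314). I choose the three orange ones. The stand's pins are at about (276..340,218), the button at (397,211), the lever knob at (375,195), the tray at (450,281) and the chute at (187,254), with the bin to its left.

Run:
```python
from h import *
def blobs(im,lo,hi,a=25):
    h=cv2.cvtColor(im,cv2.COLOR_RGB2HSV);m=cv2.inRange(h,lo,hi)
    n,l,s,c=cv2.connectedComponentsWithStats(m);return [(c[i].round(1),s[i,4],im[l==i].mean(0).round().astype(int),h[l==i].mean(0).round()) for i in range(1,n) if s[i,4]>a and s[i,4]<6000]
im,d,cp=grab('top');sc,d2,cp2=grab('scene')
P=cloud(cp,d)
crop=cv2.resize(im[180:330,230:420],None,fx=4,fy=4,interpolation=cv2.INTER_CUBIC);save('crop.png',crop)
for (u,v) in [(353,282),(384,285),(257,284),(284,283),(288,314),(250,254)]:
    w=im[v-7:v+8,u-7:u+8].reshape(-1,3);hs=cv2.cvtColor(w[None],cv2.COLOR_RGB2HSV)[0];k=np.argsort(-hs[:,1].astype(int))[:50]
    print(u,v,ray(cp,u,v,.012).round(4),np.median(hs[k],0))
print('orange',[(b[0],b[1],b[2],ray(cp,*b[0],.024).round(4)[:2]) for b in blobs(im,(5,200,60),(18,255,255))])
print('pins depth/cloud')
for u,v in [(276,220),(297,218),(319,217),(340,216),(397,211),(375,196),(450,281),(187,254),(140,262),(270,205),(405,200)]: print(u,v,P[v,u].round(3))
m=cv2.inRange(cv2.cvtColor(im,cv2.COLOR_RGB2HSV),(105,150,80),(125,255,255));m[:240]=0
c=max(cv2.findContours(m,0,2)[0],key=cv2.contourArea);r=cv2.minAreaRect(c);print('tray',r,[ray(cp,*p,.03).round(3)[:2] for p in cv2.boxPoints(r)])
# pin posts: high points in stand area
q=P[180:260,250:420];z=q[...,2]
n,l,s,cc=cv2.connectedComponentsWithStats(((z>.035)&(z<.2)).astype(np.uint8))
for i in range(1,n):
    if s[i,4]>4: print(cc[i]+[250,180],s[i,4],q[l==i].mean(0).round(4),q[l==i].max(0).round(3))
print(cv2.minAreaRect(q[(z>.008)&(z<.016)][:,:2].astype(np.float32)))
```

```text
353 282 [ 0.4372 -0.0398  0.012 ] [ 13. 186. 243.]
384 285 [ 0.4262 -0.1327  0.012 ] [ 13.  186.5 244.5]
257 284 [0.4371 0.2499 0.012 ] [ 12.  188.  193.5]
284 283 [0.4384 0.1683 0.012 ] [ 10.  123.5 130. ]
288 314 [0.3455 0.1576 0.012 ] [ 10.5 117.5 203.5]
250 254 [0.5283 0.2704 0.012 ] [ 66. 137. 128.]
orange []
pins depth/cloud
276 220 [0.625 0.186 0.052]
297 218 [0.412 0.049 1.515]
319 217 [0.631 0.058 0.052]
340 216 [ 0.632 -0.004  0.059]
397 211 [ 0.64  -0.17   0.076]
375 196 [ 0.67  -0.098  0.161]
450 281 [ 0.434 -0.333  0.006]
187 254 [0.522 0.426 0.144]
140 262 [0.511 0.608 0.006]
270 205 [0.677 0.208 0.016]
405 200 [ 0.675 -0.197  0.059]
tray ((449.8088073730469, 281.07012939453125), (50.76648712158203, 62.4640007019043), 3.066485643386841) [array([ 0.348, -0.242]), array([ 0.532, -0.26 ]), array([ 0.521, -0.41 ]), array([ 0.337, -0.391])]
[349.4829932  182.28571429] 147 [ 0.7362 -0.0356  0.0416] [0.746 0.011 0.054]
[384.28163772 210.3442928 ] 1612 [ 0.6442 -0.1341  0.0676] [ 0.698 -0.067  0.165]
[339.79166667 215.5       ] 24 [ 0.6345 -0.0036  0.0505] [0.641 0.004 0.065]
[318.69565217 216.52173913] 23 [0.633  0.0592 0.0491] [0.643 0.067 0.06 ]
[275.45833333 219.125     ] 24 [0.6283 0.1883 0.0476] [0.636 0.197 0.062]
[296.6  218.05] 20 [0.6299 0.1251 0.0489] [0.636 0.134 0.062]
((0.6301591992378235, 0.018014252185821533), (0.5006206631660461, 0.24440863728523254), 88.80097961425781)
```

View pics/crop.png

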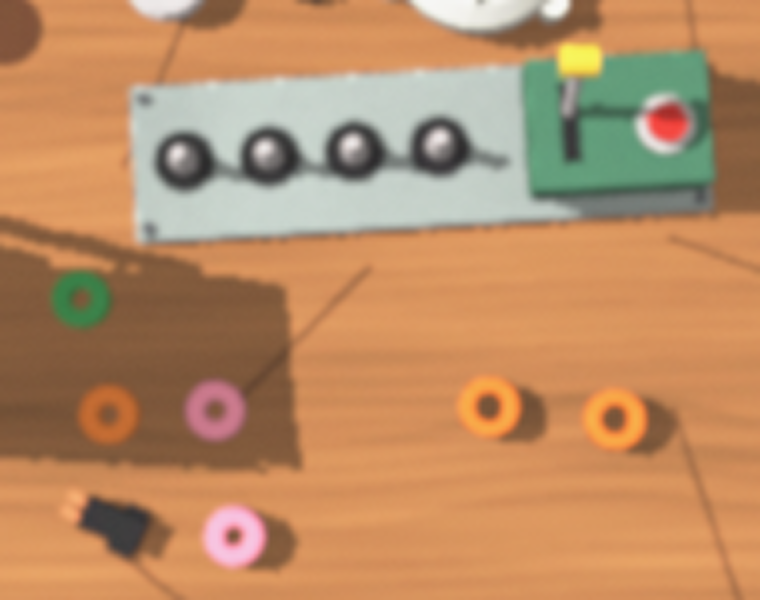

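The crop confirms three orange rings; the other three are green, mauve-pink and pink. Next, a small planner that prints rows, and a move to a viewpoint.

```bash
cat >> h.py <<'E'
def go(x,y,z):
    "shift to target in tool axes (fractions), no turn"
    s=get_state();M=R.from_euler('xyz',s['ee_rot']).as_matrix();v=M.T@(np.array([x,y,z])-s['eef_pos'])/.1
    print('pos',s['eef_pos'].round(4),'rpy',s['ee_rot'].round(3),'w',round(s['width'],4),'t',s['time_s'],'shift',v.round(3),'rows',round(np.linalg.norm(v)/.45,1));return v
E
python3 -c "
from h import *
print(go(.5,.06,.33)/12)"
```

```text
pos [0.2689 0.5639 0.2309] rpy [-3.141  0.     2.697] w 0.0855 t 0.25 shift [-4.255 -3.555 -0.988] rows 12.5
[-0.35458665 -0.29623995 -0.08231206]
```

Emit:
{"op": "apply_moves", "data": {"commands": [[[0, 0, -0.4], [0, 0, 0], -1], [[0, 0, -0.4], [0, 0, 0], -1], [[-0.35, -0.3, 0], [0, 0, 0], -1], [[-0.35, -0.3, 0], [0, 0, 0], -1], [[-0.35, -0.3, 0], [0, 0, 0], -1], [[-0.35, -0.3, 0], [0, 0, 0], -1], [[-0.35, -0.3, 0], [0, 0, 0], -1], [[-0.35, -0.3, 0], [0, 0, 0], -1], [[-0.35, -0.3, 0], [0, 0, 0], -1], [[-0.35, -0.3, 0], [0, 0, 0], -1]]}}

```text
time_s: 1.25
eef_pos: [0.4188, 0.2252, 0.3115]
ee_rot: [3.141, 0.0, 2.697]
force: [0.0, 1.0, -1.4]
width: 0.0855
grasp_force: 0.0
```

Emit:
{"op": "apply_moves", "data": {"commands": [[[0, 0, 0], [0, 0, 0.045], -1], [[0, 0, 0], [0, 0, 0.045], -1], [[0, 0, 0], [0, 0, 0.045], -1], [[0, 0, 0], [0, 0, 0.045], -1], [[0, 0, 0], [0, 0, 0.045], -1], [[0, 0, 0], [0, 0, 0.045], -1], [[0, 0, 0], [0, 0, 0.045], -1], [[0, 0, 0], [0, 0, 0.033], -1]]}}

```text
time_s: 2.05
eef_pos: [0.4183, 0.227, 0.3113]
ee_rot: [-3.142, -0.0, 1.598]
force: [0.9, -0.8, 0.1]
width: 0.0852
grasp_force: 0.0
```

```bash
python3 -c "
from h import *
go(.5,.06,.33)"
```

```text
pos [0.4183 0.227  0.3113] rpy [-3.142 -0.     1.598] w 0.0852 t 2.05 shift [-1.691  0.771 -0.187] rows 4.2
```

Emit:
{"op": "apply_moves", "data": {"commands": [[[-0.4, 0.26, -0.07], [0, 0, 0], -1], [[-0.4, 0.26, -0.07], [0, 0, 0], -1], [[-0.4, 0.25, -0.05], [0, 0, 0], -1], [[0, 0, 0], [0, 0, 0], -1], [[0, 0, 0], [0, 0, 0], -1]]}}

```text
time_s: 2.55
eef_pos: [0.4996, 0.1086, 0.3303]
ee_rot: [-3.142, 0.0, 1.601]
force: [-0.9, 0.6, 0.9]
width: 0.0855
grasp_force: 0.0
```

Run:
```python
from h import *
im,d,cp=grab('wrist');save('w1.png',im);P=cloud(cp,d)
print(get_state()['eef_pos'])
h=cv2.cvtColor(im,cv2.COLOR_RGB2HSV);m=cv2.inRange(h,(7,175,100),(18,255,255));m=cv2.morphologyEx(m,cv2.MORPH_OPEN,np.ones((3,3)))
for c in cv2.findContours(m,0,2)[0]:
    if cv2.contourArea(c)>300:(u,v),r=cv2.minEnclosingCircle(c);print((round(u),round(v)),round(r,1),cv2.contourArea(c),ray(cp,u,v,.024).round(4),im[c[:,0,1],c[:,0,0]].mean(0).round())
z=P[...,2]
for k,(x,y) in enumerate([(.628,.188),(.630,.125),(.633,.059),(.6345,-.0036)]):
    k=(np.hypot(P[...,0]-x,P[...,1]-y)<.02)&(z>.045)&(z<.075)
    print('pin',k.sum(),P[k].mean(0).round(4),np.median(P[k],0).round(4),np.argwhere(k).mean(0).round())
k=(z>.005)&(z<.018)&(P[...,0]>.5)&(P[...,1]>-.02)&(P[...,0]<.75);print('plate',np.median(z[k]))
```

```text
[0.49901332 0.1099452  0.33010586]
pin 139 [0.6289 0.1903 0.0554] [0.6285 0.1902 0.0566] [126. 459.]
pin 128 [0.6313 0.126  0.0551] [0.6308 0.1262 0.0564] [189. 453.]
pin 117 [0.6336 0.0617 0.0549] [0.6335 0.0618 0.0562] [246. 448.]
pin 112 [ 0.6361 -0.0026  0.0544] [ 0.6358 -0.0023  0.0558] [299. 444.]
plate 0.011901889709106772
```

View pics/w1.png

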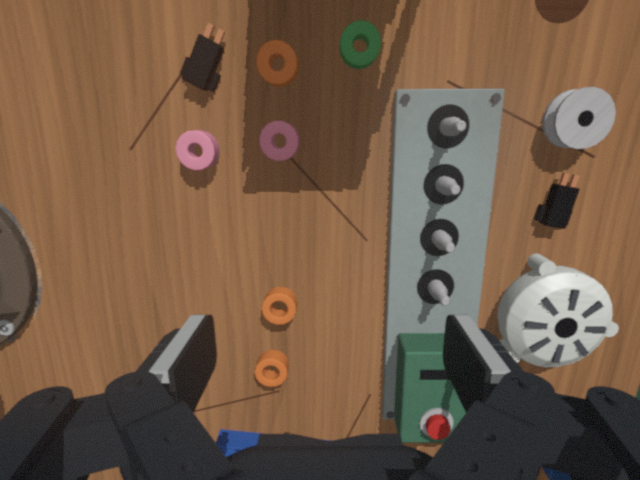

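Wrist view: orange rings at (277,62), (280,306) and (271,369), and pins at (452,126), (447,185), (443,240) and (437,291). I'll measure the rings from their top faces in depth.

```bash
cat >> h.py <<'E'
def ring(cp,d,x,y,z0=.019,z1=.03,r=.032):
    P=cloud(cp,d);z=P[...,2];k=(np.hypot(P[...,0]-x,P[...,1]-y)<r)&(z>z0)&(z<z1)
    if k.sum()<20: return None
    c,_=cv2.minEnclosingCircle(P[k][:,:2].astype(np.float32)),0
    return np.round(c[0],4),round(c[1],4),int(k.sum()),np.median(z[k]).round(4)
E
python3 - <<'E'
from h import *
im,d,cp=grab('wrist')
for x,y in [(.437,-.04),(.426,-.133),(.437,.25)]: print(ring(cp,d,x,y))
for u,v in [(277,62),(280,306),(271,369)]: print(ray(cp,u,v,.02).round(4))
im,d,cp=grab('top')
for x,y in [(.437,-.04),(.426,-.133),(.437,.25)]: print(ring(cp,d,x,y))
go(.437,-.04,.1)
E
```

```text
(array([ 0.4391, -0.0365]), 0.0226, 661, np.float64(0.0234))
(array([ 0.4283, -0.1302]), 0.0225, 584, np.float64(0.0232))
(array([0.4392, 0.2493]), 0.0219, 1270, np.float64(0.0237))
[0.438  0.2511 0.02  ]
[ 0.4401 -0.0325  0.02  ]
[ 0.4277 -0.1255  0.02  ]
(array([ 0.4382, -0.0369]), 0.0217, 114, np.float64(0.0244))
(array([ 0.427 , -0.1302]), 0.0218, 105, np.float64(0.0238))
(array([0.4384, 0.2486]), 0.0216, 118, np.float64(0.0241))
pos [0.4986 0.1109 0.33  ] rpy [-3.141 -0.     1.606] w 0.0855 t 2.7 shift [-1.488 -0.666  2.3  ] rows 6.3
```

Emit:
{"op": "apply_moves", "data": {"commands": [[[-0.25, -0.1, 0.4], [0, 0, 0], -0.5], [[-0.25, -0.1, 0.4], [0, 0, 0], -0.5], [[-0.25, -0.1, 0.4], [0, 0, 0], -0.5], [[-0.25, -0.1, 0.4], [0, 0, 0], -0.5], [[-0.25, -0.1, 0.4], [0, 0, 0], -0.5], [[-0.206, -0.149, 0.3], [0, 0, 0], -0.5], [[0, 0, 0], [0, 0, 0], -0.5], [[0, 0, 0], [0, 0, 0], -0.5]]}}

```text
time_s: 3.5
eef_pos: [0.4387, -0.0372, 0.1001]
ee_rot: [-3.14, -0.0, 1.604]
force: [1.0, 0.8, 0.0]
width: 0.064
grasp_force: 0.0
```

Run:
```python
from h import *
im,d,cp=grab('wrist')
print(ring(cp,d,.4386,-.0367))
go(.4386,-.0367,.008)
```

```text
(array([ 0.4387, -0.0366]), 0.0222, 2994, np.float64(0.0235))
pos [ 0.4399 -0.0368  0.1008] rpy [ 3.141e+00 -1.000e-03  1.605e+00] w 0.064 t 3.55 shift [ 0.001 -0.014  0.928] rows 2.1
```

Emit:
{"op": "apply_moves", "data": {"commands": [[[0, 0, 0.31], [0, 0, 0], -0.5], [[0, 0, 0.31], [0, 0, 0], -0.5], [[0, 0, 0.31], [0, 0, 0], -0.5], [[0, 0, 0], [0, 0, 0], -0.5], [[0, 0, 0], [0, 0, 0], 0.3], [[0, 0, 0], [0, 0, 0], 0.3], [[0, 0, 0], [0, 0, 0], 0.3], [[0, 0, 0], [0, 0, 0], 0.3]], "grip_force": 50}}

```text
time_s: 4.35
eef_pos: [0.4407, -0.0374, 0.0091]
ee_rot: [3.138, -0.001, 1.604]
force: [-2.3, 1.8, 10.1]
width: 0.0425
grasp_force: 51.7
```

Run:
```python
from h import *
print(get_state()['grasp_force'])
go(.6335,.0617,.13)
```

```text
51.683661080896854
pos [ 0.4407 -0.0374  0.0091] rpy [ 3.138e+00 -1.000e-03  1.604e+00] w 0.0425 t 4.35 shift [ 0.927  1.964 -1.202] rows 5.5
```

Emit:
{"op": "apply_moves", "data": {"commands": [[[0, 0, -0.3], [0, 0, 0], 0.3], [[0, 0, -0.45], [0, 0, 0], 0.3], [[0, 0, -0.45], [0, 0, 0], 0.3], [[0.18, 0.38, 0], [0, 0, 0], 0.3], [[0.18, 0.38, 0], [0, 0, 0], 0.3], [[0.18, 0.38, 0], [0, 0, 0], 0.3], [[0.18, 0.38, 0], [0, 0, 0], 0.3], [[0.17, 0.36, 0], [0, 0, 0], 0.3], [[0, 0, 0], [0, 0, 0], 0.3], [[0, 0, 0], [0, 0, 0], 0.3]]}}

```text
time_s: 5.35
eef_pos: [0.6245, 0.0576, 0.128]
ee_rot: [3.141, 0.0, 1.605]
force: [-0.8, -0.7, -0.8]
width: 0.0423
grasp_force: 51.5
```

Run:
```python
from h import *
im,d,cp=grab('wrist');save('w2.png',im);P=cloud(cp,d);z=P[...,2]
v=go(.6335,.0617,.13)
b=get_state()['eef_pos']
print('ring in hand',ring(cp,d,b[0],b[1],b[2]+.004,b[2]+.025,.035), np.median(z[(np.hypot(P[...,0]-b[0],P[...,1]-b[1])<.03)&(z>.08)]))
for x,y in [(.628,.188),(.630,.125),(.633,.059)]:
    k=(np.hypot(P[...,0]-x,P[...,1]-y)<.012)&(z>.045)&(z<.07); 
    if k.sum()>5: print('pin',k.sum(),P[k].mean(0).round(4))
```

```text
pos [0.6237 0.0567 0.128 ] rpy [3.142 0.    1.603] w 0.0424 t 5.4 shift [ 0.047  0.1   -0.02 ] rows 0.2
ring in hand (array([0.6235, 0.064 ]), 0.0343, 10734, np.float64(0.1422)) 0.18432443463114986
pin 498 [0.6301 0.1876 0.0553]
pin 403 [0.6324 0.1253 0.0566]
pin 376 [0.6347 0.0621 0.0551]
```

View pics/w2.png

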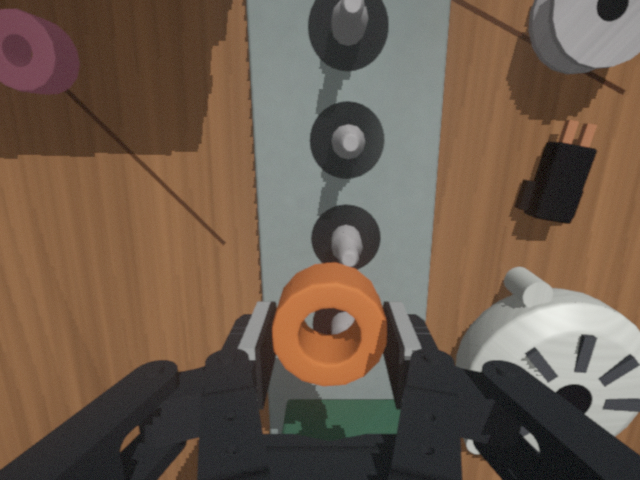

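Held ring is level, with its top-face centre at about (330,324) and pin 3 directly behind it. I'll get the ring's offset in the hand from its colour and depth.

```bash
cat >> h.py <<'E'
def held():
    im,d,cp=grab('wrist');b=get_state()['eef_pos'];P=cloud(cp,d);h=cv2.cvtColor(im,cv2.COLOR_RGB2HSV)
    k=(cv2.inRange(h,(5,150,60),(18,255,255))>0)&(np.hypot(P[...,0]-b[0],P[...,1]-b[1])<.05)&(P[...,2]>b[2])
    zt=np.percentile(P[k][:,2],90);k&=P[...,2]>zt-.004
    c,r=cv2.minEnclosingCircle(P[k][:,:2].astype(np.float32));print('held',np.round(c,4),'r',round(r,4),'top',zt.round(4),'minus tcp',(np.array(c)-b[:2]).round(4));return np.array(c)
E
python3 - <<'E'
from h import *
c=held();e=get_state()['eef_pos'];t=np.array([.634,.0615])-c+e[:2];go(t[0],t[1],.065)
E
```

```text
held [0.6225 0.0578] r 0.0221 top 0.1429 minus tcp [-0.0009  0.0014]
pos [0.6234 0.0563 0.128 ] rpy [-3.142  0.     1.603] w 0.0421 t 5.45 shift [0.034 0.116 0.63 ] rows 1.4
```

Emit:
{"op": "apply_moves", "data": {"commands": [[[0.034, 0.116, 0.2], [0, 0, 0], 0.3], [[0, 0, 0.2], [0, 0, 0], 0.3], [[0, 0, 0], [0, 0, 0], 0.3], [[0, 0, 0], [0, 0, 0], 0.3]]}}

```text
time_s: 5.85
eef_pos: [0.6349, 0.0601, 0.088]
ee_rot: [-3.141, 0.0, 1.602]
force: [0.9, -0.1, 0.6]
width: 0.0421
grasp_force: 51.4
```

Run:
```python
from h import *
c=held();e=get_state()['eef_pos'];t=np.array([.634,.0615])-c+e[:2];go(t[0],t[1],.052)
```

```text
held [0.6338 0.061 ] r 0.0222 top 0.103 minus tcp [-0.0018  0.0008]
pos [0.6355 0.0602 0.0885] rpy [3.141 0.    1.603] w 0.0422 t 5.9 shift [0.005 0.002 0.365] rows 0.8
```

Aligned; lower onto the pilot and see the force.

Emit:
{"op": "apply_moves", "data": {"commands": [[[0.005, 0, 0.12], [0, 0, 0], 0.3], [[0, 0, 0.12], [0, 0, 0], 0.3], [[0, 0, 0.12], [0, 0, 0], 0.3], [[0, 0, 0], [0, 0, 0], 0.3]]}}

```text
time_s: 6.3
eef_pos: [0.6341, 0.0613, 0.049]
ee_rot: [-3.138, 0.0, 1.603]
force: [-0.0, 0.1, -0.6]
width: 0.042
grasp_force: 51.5
```

Emit:
{"op": "apply_moves", "data": {"commands": [[[0, 0, 0], [0, 0, 0], -0.5], [[0, 0, 0], [0, 0, 0], -0.5], [[0, 0, 0], [0, 0, 0], -0.5], [[0, 0, 0], [0, 0, 0], -0.5], [[0, 0, -0.4], [0, 0, 0], -0.5], [[0, 0, -0.4], [0, 0, 0], -0.5], [[0, 0, -0.3], [0, 0, 0], -0.5], [[0, 0, 0], [0, 0, 0], -0.5]]}}

```text
time_s: 7.1
eef_pos: [0.6385, 0.0612, 0.1664]
ee_rot: [3.133, -0.001, 1.603]
force: [0.6, 0.3, -0.5]
width: 0.0638
grasp_force: 0.0
```

Run:
```python
from h import *
im,d,cp=grab('wrist')
print(ring(cp,d,.634,.0615,.03,.075),ring(cp,d,.4275,-.1302))
P=cloud(cp,d);k=(np.hypot(P[...,0]-.634,P[...,1]-.0615)<.024)&(P[...,2]>.025);print(np.histogram(P[k][:,2],np.arange(.025,.08,.005)))
im,d,cp=grab('top')
for x,y in [(.427,-.1302),(.4386,.249)]: print(ring(cp,d,x,y,r=.06))
go(.4275,-.1302,.15);go(.4386,.249,.15)
```

```text
(array([0.6356, 0.0606]), 0.022, 2593, np.float64(0.0356)) (array([ 0.4259, -0.1473]), 0.0066, 35, np.float64(0.0234))
(array([ 127,  695, 1587,   31,   30,   48,  202,    0,    0,    0]), array([0.025, 0.03 , 0.035, 0.04 , 0.045, 0.05 , 0.055, 0.06 , 0.065,
       0.07 , 0.075]))
(array([ 0.4265, -0.1301]), 0.022, 106, np.float64(0.0246))
(array([0.4386, 0.2484]), 0.0216, 132, np.float64(0.0242))
pos [0.636  0.0615 0.1621] rpy [ 3.140e+00 -1.000e-03  1.604e+00] w 0.0641 t 7.2 shift [-1.848 -2.147  0.116] rows 6.3
pos [0.636  0.0615 0.1621] rpy [ 3.140e+00 -1.000e-03  1.604e+00] w 0.0641 t 7.2 shift [ 1.939 -1.912  0.119] rows 6.1
```

Emit:
{"op": "apply_moves", "data": {"commands": [[[-0.3, -0.35, 0], [0, 0, 0], -0.5], [[-0.3, -0.36, 0], [0, 0, 0], -0.5], [[-0.3, -0.36, 0], [0, 0, 0], -0.5], [[-0.3, -0.36, 0.1], [0, 0, 0], -0.5], [[-0.32, -0.36, 0.25], [0, 0, 0], -0.5], [[-0.32, -0.35, 0.25], [0, 0, 0], -0.5], [[0, 0, 0], [0, 0, 0], -0.5], [[0, 0, 0], [0, 0, 0], -0.5]]}}

```text
time_s: 8.0
eef_pos: [0.4311, -0.1251, 0.1039]
ee_rot: [-3.139, -0.0, 1.601]
force: [1.1, 0.4, 0.3]
width: 0.064
grasp_force: 0.0
```

Run:
```python
from h import *
im,d,cp=grab('wrist')
r=ring(cp,d,.4272,-.1302);print(r)
go(r[0][0],r[0][1],.009)
```

```text
(array([ 0.4272, -0.1305]), 0.0221, 2862, np.float64(0.0235))
pos [ 0.4327 -0.1245  0.1045] rpy [-3.141 -0.     1.603] w 0.064 t 8.05 shift [-0.059 -0.056  0.955] rows 2.1
```

Emit:
{"op": "apply_moves", "data": {"commands": [[[-0.059, -0.05, 0.2], [0, 0, 0], -0.5], [[0, 0, 0.37], [0, 0, 0], -0.5], [[0, 0, 0.37], [0, 0, 0], -0.5], [[0, 0, 0], [0, 0, 0], -0.5], [[0, 0, 0], [0, 0, 0], 0.3], [[0, 0, 0], [0, 0, 0], 0.3], [[0, 0, 0], [0, 0, 0], 0.3], [[0, 0, 0], [0, 0, 0], 0.3]]}}

```text
time_s: 8.85
eef_pos: [0.4293, -0.1307, 0.0124]
ee_rot: [3.139, 0.0, 1.604]
force: [-1.0, 0.9, 7.6]
width: 0.0421
grasp_force: 51.3
```

Run:
```python
from h import *
go(.632,.126,.13)
```

```text
pos [ 0.4293 -0.1307  0.0124] rpy [3.139 0.    1.604] w 0.0421 t 8.85 shift [ 2.498  2.114 -1.171] rows 7.7
```

Emit:
{"op": "apply_moves", "data": {"commands": [[[0, 0, -0.35], [0, 0, 0], 0.3], [[0, 0, -0.45], [0, 0, 0], 0.3], [[0.3, 0, -0.37], [0, 0, 0], 0.3], [[0.4, 0.1, 0], [0, 0, 0], 0.3], [[0.36, 0.32, 0], [0, 0, 0], 0.3], [[0.36, 0.33, 0], [0, 0, 0], 0.3], [[0.36, 0.34, 0], [0, 0, 0], 0.3], [[0.36, 0.34, 0], [0, 0, 0], 0.3], [[0.36, 0.34, 0], [0, 0, 0], 0.3], [[0, 0.34, 0], [0, 0, 0], 0.3]]}}

```text
time_s: 9.85
eef_pos: [0.6311, 0.1346, 0.1283]
ee_rot: [3.141, -0.004, 1.613]
force: [0.4, 0.9, -0.0]
width: 0.0417
grasp_force: 51.2
```

Run:
```python
from h import *
c=held();e=get_state()['eef_pos'];t=np.array([.632,.126])-c+e[:2];go(t[0],t[1],.088)
```

```text
held [0.6299 0.1349] r 0.0221 top 0.1401 minus tcp [-0.0067  0.0043]
pos [0.6366 0.1306 0.1287] rpy [ 3.136e+00 -1.000e-03  1.609e+00] w 0.0418 t 9.9 shift [-0.09   0.015  0.407] rows 0.9
```

Emit:
{"op": "apply_moves", "data": {"commands": [[[-0.05, 0, 0.2], [0, 0, 0], 0.3], [[0, 0, 0.2], [0, 0, 0], 0.3], [[0, 0, 0], [0, 0, 0], 0.3], [[0, 0, 0], [0, 0, 0], 0.3], [[0, 0, 0], [0, 0, 0], 0.3]]}}

```text
time_s: 10.4
eef_pos: [0.6316, 0.1212, 0.0895]
ee_rot: [3.14, -0.0, 1.604]
force: [-0.2, -0.1, 0.0]
width: 0.0415
grasp_force: 51.2
```

Run:
```python
from h import *
c=held();e=get_state()['eef_pos'];t=np.array([.632,.126])-c+e[:2];go(t[0],t[1],.052)
im,d,cp=grab('wrist');P=cloud(cp,d);z=P[...,2]
k=(np.hypot(P[...,0]-.632,P[...,1]-.126)<.02)&(z>.045)&(z<.065);print(k.sum(),P[k].mean(0))
```

```text
held [0.6307 0.1215] r 0.0223 top 0.1013 minus tcp [-0.0009  0.0003]
pos [0.6316 0.1212 0.0895] rpy [ 3.140e+00 -1.000e-03  1.604e+00] w 0.0413 t 10.45 shift [0.044 0.014 0.375] rows 0.8
0 [nan nan nan]<stdin>:4: RuntimeWarning: Mean of empty slice.
  ret = um.true_divide(
```

Emit:
{"op": "apply_moves", "data": {"commands": [[[0.045, 0.014, 0], [0, 0, 0], 0.3], [[0, 0, 0.12], [0, 0, 0], 0.3], [[0, 0, 0.12], [0, 0, 0], 0.3], [[0, 0, 0.1], [0, 0, 0], 0.3], [[0, 0, 0], [0, 0, 0], 0.3], [[0, 0, 0], [0, 0, 0], 0.3]]}}

```text
time_s: 11.1
eef_pos: [0.6318, 0.1252, 0.0533]
ee_rot: [-3.141, 0.0, 1.603]
force: [-0.2, -0.1, 0.1]
width: 0.0424
grasp_force: 36.2
```

Emit:
{"op": "apply_moves", "data": {"commands": [[[0, 0, 0], [0, 0, 0], -0.5], [[0, 0, 0], [0, 0, 0], -0.5], [[0, 0, 0], [0, 0, 0], -0.5], [[0, 0, 0], [0, 0, 0], -0.5], [[0, 0, -0.4], [0, 0, 0], -0.5], [[0, 0, -0.4], [0, 0, 0], -0.5], [[0, 0, -0.3], [0, 0, 0], -0.5], [[0, 0, 0], [0, 0, 0], -0.5]]}}

```text
time_s: 11.9
eef_pos: [0.6349, 0.1256, 0.1689]
ee_rot: [3.134, -0.002, 1.603]
force: [0.5, -0.2, 0.0]
width: 0.0641
grasp_force: 0.0
```

Run:
```python
from h import *
im,d,cp=grab('wrist');save('w3.png',im)
for y in(.126,.061):
    for a in((.03,.045),(.048,.075)): print(y,ring(cp,d,.632,y,*a,r=.026))
im,d,cp=grab('top')
print(ring(cp,d,.4386,.249,r=.05))
go(.4386,.249,.12)
```

```text
0.126 (array([0.6319, 0.1254]), 0.0221, 2286, np.float64(0.0355))
0.126 (array([0.6328, 0.1253]), 0.006, 253, np.float64(0.0567))
0.061 (array([0.6353, 0.0609]), 0.0221, 1948, np.float64(0.0354))
0.061 (array([0.6355, 0.0608]), 0.0063, 245, np.float64(0.0562))
None
pos [0.6324 0.1257 0.1646] rpy [ 3.140e+00 -1.000e-03  1.604e+00] w 0.064 t 12.0 shift [ 1.295 -1.897  0.444] rows 5.2
```

View pics/w3.png

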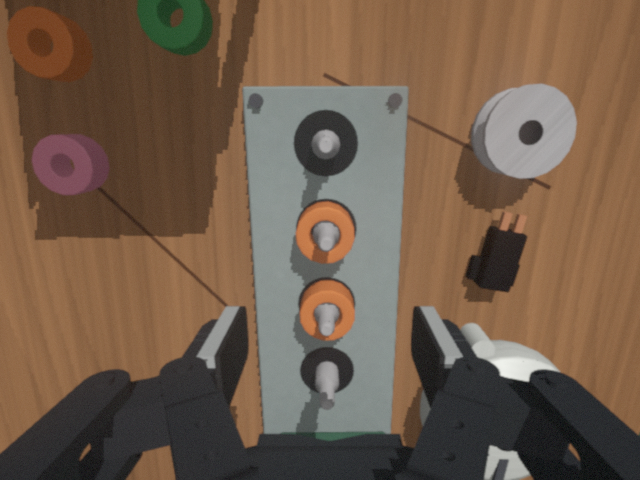

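Both bushes are fully down on the pins at (327,232) and (327,310). The third orange ring is still at (42,43), so I go there.

Emit:
{"op": "apply_moves", "data": {"commands": [[[0.25, -0.37, 0], [0, 0, 0], -0.4], [[0.26, -0.38, 0], [0, 0, 0], -0.4], [[0.26, -0.38, 0], [0, 0, 0], -0.4], [[0.26, -0.38, 0.2], [0, 0, 0], -0.4], [[0.26, -0.38, 0.25], [0, 0, 0], -0.4], [[0, 0, 0], [0, 0, 0], -0.4], [[0, 0, 0], [0, 0, 0], -0.4], [[0, 0, 0], [0, 0, 0], -0.4]]}}

```text
time_s: 12.8
eef_pos: [0.4418, 0.2464, 0.12]
ee_rot: [3.141, 0.001, 1.602]
force: [0.3, 0.3, -0.4]
width: 0.0596
grasp_force: 0.0
```

Run:
```python
from h import *
im,d,cp=grab('wrist')
r=ring(cp,d,.4386,.249);print(r)
go(r[0][0],r[0][1],.009)
P=cloud(cp,d);k=(P[...,2]>.01)&(P[...,2]<.024)&(P[...,0]<.41)&(P[...,1]>.2);print('holder xmax',P[k].max(0) if k.any() else None)
```

```text
(array([0.4389, 0.2494]), 0.022, 3018, np.float64(0.0236))
pos [0.4422 0.2462 0.1203] rpy [3.141 0.    1.602] w 0.0594 t 12.85 shift [ 0.033 -0.033  1.113] rows 2.5
holder xmax [0.38209072 0.28679924 0.01988515]
```

Emit:
{"op": "apply_moves", "data": {"commands": [[[0.033, -0.033, 0.25], [0, 0, 0], -0.4], [[0, 0, 0.43], [0, 0, 0], -0.4], [[0, 0, 0.42], [0, 0, 0], -0.4], [[0, 0, 0], [0, 0, 0], -0.4], [[0, 0, 0], [0, 0, 0], 0.3], [[0, 0, 0], [0, 0, 0], 0.3], [[0, 0, 0], [0, 0, 0], 0.3], [[0, 0, 0], [0, 0, 0], 0.3]]}}

```text
time_s: 13.65
eef_pos: [0.4384, 0.251, 0.0117]
ee_rot: [3.139, -0.002, 1.604]
force: [0.2, 0.1, -0.9]
width: 0.042
grasp_force: 50.6
```

Run:
```python
from h import *
go(.63,.189,.13)
```

```text
pos [0.4384 0.251  0.0117] rpy [ 3.139e+00 -2.000e-03  1.604e+00] w 0.042 t 13.65 shift [-0.68   1.897 -1.18 ] rows 5.2
```

Emit:
{"op": "apply_moves", "data": {"commands": [[[0, 0, -0.35], [0, 0, 0], 0.3], [[0, 0, -0.45], [0, 0, 0], 0.3], [[0, 0, -0.37], [0, 0, 0], 0.3], [[-0.14, 0.38, 0], [0, 0, 0], 0.3], [[-0.14, 0.38, 0], [0, 0, 0], 0.3], [[-0.14, 0.38, 0], [0, 0, 0], 0.3], [[-0.14, 0.38, 0], [0, 0, 0], 0.3], [[-0.12, 0.36, 0], [0, 0, 0], 0.3], [[0, 0, 0], [0, 0, 0], 0.3], [[0, 0, 0], [0, 0, 0], 0.3]]}}

```text
time_s: 14.65
eef_pos: [0.6281, 0.1878, 0.1276]
ee_rot: [3.141, 0.0, 1.602]
force: [-0.5, 0.7, -0.5]
width: 0.0421
grasp_force: 51.0
```

Run:
```python
from h import *
c=held();e=get_state()['eef_pos'];t=np.array([.6297,.19])-c+e[:2];go(t[0],t[1],.088)
```

```text
held [0.6271 0.1882] r 0.0222 top 0.1404 minus tcp [-0.0001 -0.0006]
pos [0.6272 0.1887 0.1275] rpy [-3.141 -0.     1.604] w 0.0421 t 14.7 shift [0.017 0.027 0.395] rows 0.9
```

Emit:
{"op": "apply_moves", "data": {"commands": [[[0.017, 0.025, 0.2], [0, 0, 0], 0.3], [[0, 0, 0.2], [0, 0, 0], 0.3], [[0, 0, 0], [0, 0, 0], 0.3], [[0, 0, 0], [0, 0, 0], 0.3], [[0, 0, 0], [0, 0, 0], 0.3]]}}

```text
time_s: 15.2
eef_pos: [0.6304, 0.1908, 0.0886]
ee_rot: [3.14, -0.001, 1.604]
force: [0.5, -0.6, -0.1]
width: 0.0417
grasp_force: 51.0
```

Run:
```python
from h import *
c=held();e=get_state()['eef_pos'];t=np.array([.6294,.19])-c+e[:2];go(t[0],t[1],.056)
c=held()
```

```text
held [0.6296 0.1911] r 0.0223 top 0.1014 minus tcp [-0.0009  0.0004]
pos [0.6305 0.1907 0.0886] rpy [ 3.140e+00 -1.000e-03  1.604e+00] w 0.042 t 15.25 shift [-0.011 -0.003  0.326] rows 0.7
held [0.6296 0.1905] r 0.0224 top 0.1014 minus tcp [-0.001  -0.0001]
```

Emit:
{"op": "apply_moves", "data": {"commands": [[[-0.007, 0, 0.12], [0, 0, 0], 0.3], [[0, 0, 0.11], [0, 0, 0], 0.3], [[0, 0, 0.1], [0, 0, 0], 0.3], [[0, 0, 0], [0, 0, 0], 0.3], [[0, 0, 0], [0, 0, 0], 0.3]]}}

```text
time_s: 15.8
eef_pos: [0.6298, 0.1893, 0.0536]
ee_rot: [-3.141, 0.0, 1.603]
force: [0.2, 0.8, 0.2]
width: 0.042
grasp_force: 51.2
```

Emit:
{"op": "apply_moves", "data": {"commands": [[[0, 0, 0], [0, 0, 0], -0.5], [[0, 0, 0], [0, 0, 0], -0.5], [[0, 0, 0], [0, 0, 0], -0.5], [[0, 0, 0], [0, 0, 0], -0.5], [[0, 0, -0.4], [0, 0, 0], -0.5], [[0, 0, -0.4], [0, 0, 0], -0.5], [[0, 0, -0.4], [0, 0, 0], -0.5], [[0, 0, -0.4], [0, 0, 0], -0.5], [[0, 0, -0.4], [0, 0, 0], -0.5], [[0, 0, 0], [0, 0, 0], -0.5]]}}

```text
time_s: 16.8
eef_pos: [0.633, 0.1897, 0.2607]
ee_rot: [3.132, -0.003, 1.603]
force: [-0.5, 0.2, -0.5]
width: 0.0643
grasp_force: 0.0
```

Run:
```python
from h import *
im,d,cp=grab('wrist')
for x,y in((.6296,.19),(.632,.126),(.635,.061)):
    for a in((.03,.045),(.048,.075)): print(y,ring(cp,d,x,y,*a,r=.026))
im,d,cp=grab('top');P=cloud(cp,d)
h=cv2.cvtColor(im,cv2.COLOR_RGB2HSV)
for n,lo,hi in(('red',(0,150,100),(6,255,255)),('yel',(22,150,100),(34,255,255)),('grn',(60,60,50),(85,255,200))):
    k=(cv2.inRange(h,lo,hi)>0)&(P[...,0]>.55)&(P[...,0]<.72)&(P[...,1]<-.05)&(P[...,1]>-.26)&(P[...,2]<.3)
    if k.sum(): print(n,k.sum(),P[k].mean(0).round(4),P[k].min(0).round(3),P[k].max(0).round(3),cv2.minAreaRect(P[k][:,:2].astype(np.float32)))
```

```text
0.19 (array([0.6315, 0.1995]), 0.0197, 103, np.float64(0.0403))
0.19 (array([0.6293, 0.19  ]), 0.0221, 1733, np.float64(0.0575))
0.126 (array([0.632 , 0.1256]), 0.0222, 1206, np.float64(0.0354))
0.126 (array([0.6331, 0.1254]), 0.0062, 139, np.float64(0.0564))
0.061 (array([0.6359, 0.061 ]), 0.0222, 1068, np.float64(0.0353))
0.061 (array([0.6351, 0.0604]), 0.0065, 129, np.float64(0.056))
red 53 [ 0.6421 -0.1686  0.0767] [ 0.631 -0.18   0.069] [ 0.652 -0.158  0.084] ((0.6416091322898865, -0.16875770688056946), (0.020657461136579514, 0.021808302029967308), 1.8301103115081787)
yel 71 [ 0.6788 -0.0991  0.1408] [ 0.664 -0.125 -0.001] [ 0.716 -0.085  0.166] ((0.6925307512283325, -0.10289299488067627), (0.026648592203855515, 0.057730887085199356), 70.8618392944336)
grn 1144 [ 0.6415 -0.1319  0.0618] [ 0.594 -0.202  0.036] [ 0.696 -0.067  0.11 ] ((0.6449552178382874, -0.1347542107105255), (0.09849511086940765, 0.13279342651367188), 1.9338775873184204)
```

The third bush is on the shoulder (top at 0.0575), so it is the reject; the other two are good. I turn the tool so the fingers close along the stand's y, which suits both the button and the lever.

Emit:
{"op": "apply_moves", "data": {"commands": [[[0, 0, 0], [0, 0, 0.045], 1], [[0, 0, 0], [0, 0, 0.046], 1], [[0, 0, 0], [0, 0, 0.046], 1], [[0, 0, 0], [0, 0, 0.046], 1], [[0, 0, 0], [0, 0, 0.046], 1], [[0, 0, 0], [0, 0, 0.046], 1], [[0, 0, 0], [0, 0, 0.046], 1], [[0, 0, 0], [0, 0, 0.046], 1], [[0, 0, 0], [0, 0, 0.046], 1], [[0, 0, 0], [0, 0, 0.046], 1]]}}

```text
time_s: 17.9
eef_pos: [0.6293, 0.1894, 0.2525]
ee_rot: [3.141, 0.002, 0.155]
force: [-0.9, 1.0, 0.3]
width: 0.0
grasp_force: 0.0
```

Emit:
{"op": "apply_moves", "data": {"commands": [[[0, 0, 0], [0, 0, 0.04], 1], [[0, 0.4, 0], [0, 0, 0], 1], [[0, 0.4, 0], [0, 0, 0], 1], [[0, 0.4, 0], [0, 0, 0], 1], [[0, 0.4, 0], [0, 0, 0], 1], [[0, 0.4, 0], [0, 0, 0], 1], [[0, 0.4, 0], [0, 0, 0], 1], [[0, 0.4, 0], [0, 0, 0], 1], [[0, 0.4, 0], [0, 0, 0], 1], [[0, 0.4, 0], [0, 0, 0], 1]]}}

```text
time_s: 18.9
eef_pos: [0.6422, -0.1714, 0.2525]
ee_rot: [-3.141, 0.002, 0.036]
force: [-0.3, 0.4, 0.2]
width: 0.0001
grasp_force: 0.0
```

Run:
```python
from h import *
im,d,cp=grab('wrist');save('w4.png',im);P=cloud(cp,d);h=cv2.cvtColor(im,cv2.COLOR_RGB2HSV)
for n,lo,hi in(('red',(0,150,90),(6,255,255)),('yel',(20,130,90),(36,255,255))):
    k=(cv2.inRange(h,lo,hi)>0)&(P[...,0]>.5)&(P[...,0]<.72)&(P[...,1]<-.05)&(P[...,1]>-.26)&(P[...,2]>.06)
    if k.sum(): print(n,k.sum(),P[k].mean(0).round(4),P[k].min(0).round(3),P[k].max(0).round(3))
go(.642,-.172,.1);print(get_state()['joints'].round(2))
```

```text
red 900 [ 0.6452 -0.1706  0.0851] [ 0.63  -0.224  0.071] [ 0.715 -0.156  0.395]
yel 1223 [ 0.6755 -0.1016  0.158 ] [ 0.665 -0.169  0.142] [ 0.715 -0.087  0.395]
pos [ 0.6402 -0.1804  0.2532] rpy [3.137e+00 2.000e-03 2.700e-02] w -0.0 t 18.95 shift [ 0.024 -0.09   1.531] rows 3.4
[-0.33  0.6   0.89  1.48 -0.47  1.28 -0.94]
```

View pics/w4.png

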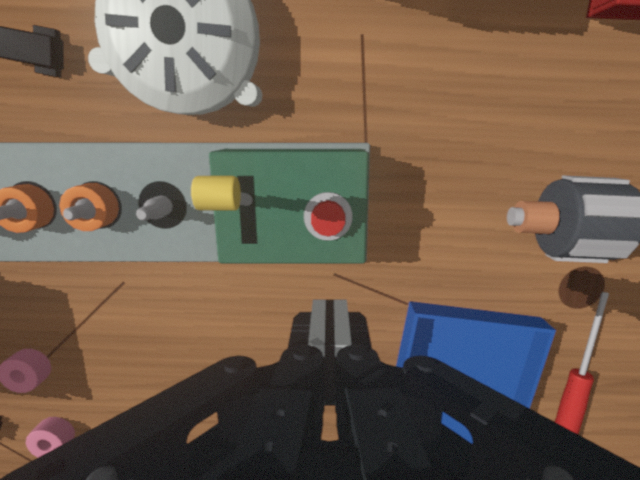

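Red button at (328,217), yellow knob at (215,193), lever up. I descend to just above the button.

Emit:
{"op": "apply_moves", "data": {"commands": [[[0.02, -0.08, 0.3], [0, 0, 0], 1], [[0, 0, 0.4], [0, 0, 0], 1], [[0, 0, 0.4], [0, 0, 0], 1], [[0, 0, 0.35], [0, 0, 0], 1], [[0, 0, 0.15], [0, 0, 0], 1], [[0, 0, 0], [0, 0, 0], 1], [[0, 0, 0], [0, 0, 0], 1], [[0, 0, 0], [0, 0, 0], 1]]}}

```text
time_s: 19.75
eef_pos: [0.6458, -0.1628, 0.0961]
ee_rot: [3.141, -0.003, 0.036]
force: [0.3, 0.1, 0.2]
width: 0.0003
grasp_force: 0.0
```

Emit:
{"op": "apply_moves", "data": {"commands": [[[-0.04, 0.08, 0], [0, 0, 0], 1], [[0, 0, 0.1], [0, 0, 0], 1], [[0, 0, 0.06], [0, 0, 0], 1], [[0, 0, 0], [0, 0, 0], 1], [[0, 0, 0], [0, 0, 0], 1], [[0, 0, 0], [0, 0, 0], 1]]}}

```text
time_s: 20.35
eef_pos: [0.6411, -0.1702, 0.0782]
ee_rot: [-3.141, -0.0, 0.036]
force: [-0.6, -0.2, 0.7]
width: -0.0003
grasp_force: 0.0
```

Emit:
{"op": "apply_moves", "data": {"commands": [[[0, 0, 0.03], [0, 0, 0], 1], [[0, 0, 0.03], [0, 0, 0], 1], [[0, 0, 0.03], [0, 0, 0], 1], [[0, 0, 0], [0, 0, 0], 1], [[0, 0, 0], [0, 0, 0], 1]]}}

```text
time_s: 20.85
eef_pos: [0.6415, -0.1704, 0.0721]
ee_rot: [-3.14, -0.002, 0.036]
force: [-9.6, 4.7, 28.4]
width: -0.0001
grasp_force: 13.9
```

Emit:
{"op": "apply_moves", "data": {"commands": [[[0, 0, -0.1], [0, 0, 0], 1], [[0, 0, -0.4], [0, 0, 0], 1], [[0, 0, -0.4], [0, 0, 0], 1], [[0, 0, -0.4], [0, 0, 0], 1], [[0, 0, -0.4], [0, 0, 0], 0], [[-0.4, 0, 0], [0, 0, 0], 0], [[-0.4, -0.3, 0], [0, 0, 0], 0], [[0, -0.3, 0], [0, 0, 0], 0], [[0, 0, 0], [0, 0, 0], 0], [[0, 0, 0], [0, 0, 0], 0]]}}

```text
time_s: 21.85
eef_pos: [0.5592, -0.1121, 0.2392]
ee_rot: [-3.141, -0.0, 0.038]
force: [-0.3, -0.6, 0.5]
width: 0.0429
grasp_force: 0.0
```

Run:
```python
from h import *
for c in('wrist','scene'):
  im,d,cp=grab(c);save('lev_%s.png'%c,im);P=cloud(cp,d);h=cv2.cvtColor(im,cv2.COLOR_RGB2HSV)
  k=(cv2.inRange(h,(22,130,90),(34,255,255))>0)&(P[...,0]>.5)&(P[...,0]<.72)&(P[...,1]<-.05)&(P[...,1]>-.2)&(P[...,2]>.06)
  if k.sum(): print(c,k.sum(),np.median(P[k],0).round(4),np.percentile(P[k],3,axis=0).round(3),np.percentile(P[k],97,axis=0).round(3))
go(.56,-.1,.2);print(get_state()['joints'].round(2))
```

```text
wrist 1924 [ 0.6721 -0.099   0.1586] [ 0.664 -0.11   0.152] [ 0.683 -0.087  0.161]
scene 116 [ 0.6801 -0.0958  0.1568] [ 0.626 -0.128  0.063] [ 0.689 -0.086  0.162]
pos [ 0.5592 -0.1139  0.2393] rpy [ 3.141 -0.     0.035] w 0.0428 t 21.95 shift [ 0.013 -0.139  0.393] rows 0.9
[-0.54  0.45  0.94  1.75 -0.39  1.15 -1.02]
```

Run:
```python
from h import *
im,d,cp=grab('wrist');P=cloud(cp,d)
m=(np.abs(P[...,0]-.642)<.03)&(np.abs(P[...,1]+.169)<.03);v,u=np.argwhere(m).mean(0).astype(int);print(u,v)
for z0 in np.arange(.055,.085,.003):
    k=m&(P[...,2]>z0)&(P[...,2]<=z0+.003);print(round(z0,3),k.sum(),im[k].mean(0).round() if k.any() else '',np.ptp(P[k],0).round(3) if k.any() else '',P[k].mean(0).round(4) if k.any() else '')
save('btn.png',cv2.resize(im[max(0,v-60):v+60,max(0,u-140):u+60],None,fx=4,fy=4,interpolation=cv2.INTER_CUBIC))
```

```text
403 117
0.055 0   
0.058 620 [ 80. 109.  90.] [0.06  0.06  0.002] [ 0.6414 -0.1687  0.0606]
0.061 3323 [ 83. 110.  92.] [0.06  0.06  0.003] [ 0.6429 -0.168   0.062 ]
0.064 917 [142. 139. 138.] [0.045 0.055 0.003] [ 0.643  -0.1678  0.065 ]
0.067 23 [146. 103.  99.] [0.024 0.014 0.003] [ 0.6397 -0.1578  0.068 ]
0.07 19 [145.  83.  77.] [0.026 0.008 0.003] [ 0.6431 -0.1571  0.0716]
0.073 286 [145.  70.  64.] [0.029 0.029 0.003] [ 0.6428 -0.1682  0.0754]
0.076 1007 [148.  66.  60.] [0.028 0.029 0.003] [ 0.6429 -0.1695  0.0769]
0.079 1 [122.  67.  59.] [0. 0. 0.] [ 0.6479 -0.1618  0.0791]
0.082 0   
0.085 0
```

View pics/btn.png

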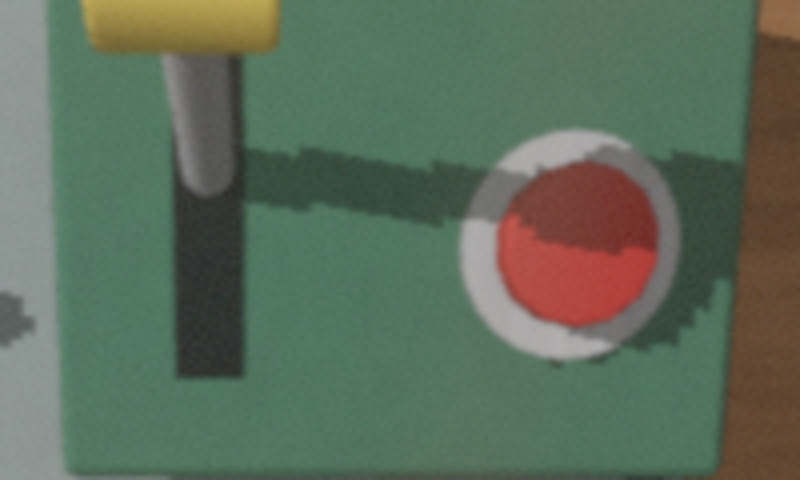

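Button (red, top z 0.077) sits inside a lower grey collar, and the lever is still up. I press again, slower and with a hold.

Emit:
{"op": "apply_moves", "data": {"commands": [[[0.4, 0.25, 0], [0, 0, 0], 1], [[0.42, 0.3, 0], [0, 0, 0], 1], [[0, 0, 0.35], [0, 0, 0], 1], [[0, 0, 0.4], [0, 0, 0], 1], [[0, 0, 0.4], [0, 0, 0], 1], [[0, 0, 0.35], [0, 0, 0], 1], [[0, 0, 0], [0, 0, 0], 1], [[0, 0, 0], [0, 0, 0], 1], [[0, 0, 0], [0, 0, 0], 1]]}}

```text
time_s: 22.9
eef_pos: [0.6427, -0.1657, 0.0914]
ee_rot: [3.14, -0.003, 0.035]
force: [-0.6, -1.0, 0.1]
width: 0.0001
grasp_force: 0.0
```

Run:
```python
from h import *
go(.643,-.171,.077)
```

```text
pos [ 0.6427 -0.1657  0.0914] rpy [ 3.14e+00 -3.00e-03  3.50e-02] w 0.0001 t 22.9 shift [0.    0.053 0.144] rows 0.3
```

Emit:
{"op": "apply_moves", "data": {"commands": [[[0, 0.053, 0.05], [0, 0, 0], 1], [[0, 0, 0.05], [0, 0, 0], 1], [[0, 0, 0.03], [0, 0, 0], 1], [[0, 0, 0.02], [0, 0, 0], 1], [[0, 0, 0.02], [0, 0, 0], 1], [[0, 0, 0.015], [0, 0, 0], 1], [[0, 0, 0], [0, 0, 0], 1], [[0, 0, 0], [0, 0, 0], 1]]}}

```text
time_s: 23.7
eef_pos: [0.6419, -0.17, 0.0727]
ee_rot: [-3.141, -0.001, 0.036]
force: [-6.0, 0.8, 20.1]
width: -0.0002
grasp_force: 9.2
```

```bash
cat >> h.py <<'E'
def lever(n='top'):
    im,d,cp=grab(n);P=cloud(cp,d);h=cv2.cvtColor(im,cv2.COLOR_RGB2HSV)
    k=(cv2.inRange(h,(22,130,90),(34,255,255))>0)&(P[...,0]>.5)&(P[...,0]<.72)&(P[...,1]<-.05)&(P[...,1]>-.2)&(P[...,2]>.06)
    print(n,k.sum(),np.median(P[k],0).round(4) if k.any() else '',np.argwhere(k).mean(0) if k.any() else '')
E
python3 -c "
from h import *
lever();lever('scene');lever('wrist');s=get_state();print(s['force'],s['eef_pos'])"
```

```text
top 62 [ 0.6613 -0.0977  0.1606] [198.80645161 374.85483871]
scene 121 [ 0.6654 -0.0973  0.1585] [243.82644628 238.7768595 ]
wrist 6611 [ 0.6624 -0.112   0.1526] [403.32808955  29.10043866]
[-6.45863411  0.7709822  19.64413658] [ 0.64186705 -0.17001858  0.07267409]
```

```bash
python3 -c "
from h import *
lever('top');im,d,cp=grab('wrist');save('w5.png',im);im,d,cp=grab('scene');save('s5.png',cv2.resize(im[200:300,180:300],None,fx=5,fy=5,interpolation=cv2.INTER_CUBIC))
a=cv2.imread('pics/w5.png');b=cv2.imread('pics/s5.png');b=cv2.resize(b,(400,333));a=cv2.resize(a,(400,300));cv2.imwrite('pics/m5.png',np.vstack([a,b])[:600])
s=get_state();print(s['force'],s['eef_pos'])"
```

```text
top 64 [ 0.6628 -0.0977  0.1604] [198.8125 374.5625]
[-6.67862962  2.07985991 19.39952743] [ 0.64190052 -0.17003495  0.0726859 ]
```

View pics/m5.png

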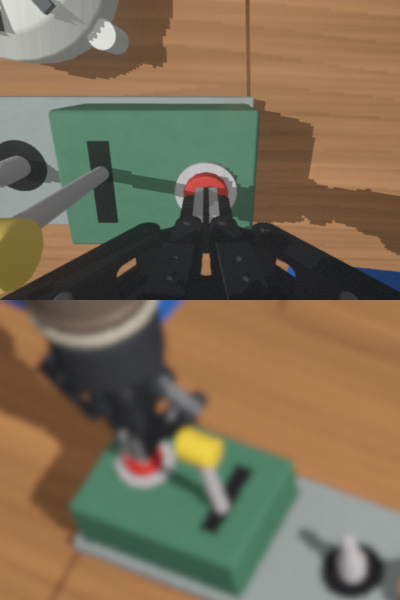

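The knob is leaning against the wide finger linkage of the shut gripper, which blocks the drop. I back up, tilt the gripper away from the lever (about x) and press again.

Emit:
{"op": "apply_moves", "data": {"commands": [[[0, 0, -0.2], [0, 0, 0], 1], [[0, 0.05, -0.3], [0, 0, 0], 1], [[0, 0, 0], [0.04, 0, 0], 1], [[0, 0, 0], [0.04, 0, 0], 1], [[0, 0, 0], [0.04, 0, 0], 1], [[0, 0, 0], [0, 0, 0], 1], [[0, 0, 0], [0, 0, 0], 1], [[0, 0, 0], [0, 0, 0], 1]]}}

```text
time_s: 24.8
eef_pos: [0.6422, -0.1733, 0.1206]
ee_rot: [-2.764, -0.0, 0.037]
force: [-0.0, -0.6, 0.7]
width: -0.0
grasp_force: 0.0
```

```bash
python3 -c "
from h import *
lever('scene');print(R.from_euler('xyz',get_state()['ee_rot']).as_matrix().round(2)[:,2],get_state()['joints'].round(2));go(.643,-.164,.088)"
```

```text
scene 114 [ 0.6802 -0.0954  0.1573] [249.42982456 236.44736842]
[-0.01  0.37 -0.93] [ 0.01  0.77  0.62  1.5  -0.76  1.32 -0.67]
pos [ 0.6424 -0.1727  0.1207] rpy [-2.764 -0.     0.038] w 0.0 t 24.85 shift [0.01  0.039 0.336] rows 0.8
```

Emit:
{"op": "apply_moves", "data": {"commands": [[[0.01, 0.02, 0.17], [0, 0, 0], 1], [[0, 0.02, 0.166], [0, 0, 0], 1], [[0, 0, 0], [0, 0, 0], 1], [[0, 0, 0], [0, 0, 0], 1], [[0, 0.011, 0.028], [0, 0, 0], 1], [[0, 0.011, 0.028], [0, 0, 0], 1], [[0, 0, 0], [0, 0, 0], 1], [[0, 0, 0], [0, 0, 0], 1]]}}

```text
time_s: 25.65
eef_pos: [0.6425, -0.1662, 0.0821]
ee_rot: [-2.765, -0.0, 0.036]
force: [-0.4, -0.2, -0.3]
width: 0.0
grasp_force: 0.0
```

Emit:
{"op": "apply_moves", "data": {"commands": [[[0, 0.009, 0.024], [0, 0, 0], 1], [[0, 0.009, 0.024], [0, 0, 0], 1], [[0, 0.009, 0.024], [0, 0, 0], 1], [[0, 0, 0], [0, 0, 0], 1], [[0, 0, 0], [0, 0, 0], 1], [[0, 0, 0], [0, 0, 0], 1]]}}

```text
time_s: 26.25
eef_pos: [0.6427, -0.1661, 0.0744]
ee_rot: [-2.765, -0.0, 0.036]
force: [1.5, -0.7, 2.9]
width: 0.0001
grasp_force: 1.5
```

```bash
python3 -c "
from h import *
lever('scene');lever('top')"
```

```text
scene 94 [ 0.584  -0.0993  0.1255] [224.75531915 257.29787234]
top 62 [ 0.5666 -0.1023  0.1116] [235.24193548 375.5483871 ]
```

The lever dropped. Back off, untilt, and go above the knob with the fingers partly open.

Emit:
{"op": "apply_moves", "data": {"commands": [[[0, -0.05, -0.2], [0, 0, 0], 1], [[0, 0, -0.45], [0, 0, 0], 1], [[0, 0, -0.45], [0, 0, 0], 1], [[0, 0, -0.3], [0, 0, 0], 0], [[0, 0, 0], [-0.04, 0, 0], 0], [[0, 0, 0], [-0.04, 0, 0], 0], [[0, 0, 0], [-0.04, 0, 0], 0], [[0, 0, 0], [0, 0, 0], 0], [[0, 0, 0], [0, 0, 0], 0], [[0, 0, 0], [0, 0, 0], 0]]}}

```text
time_s: 27.35
eef_pos: [0.6435, -0.2134, 0.206]
ee_rot: [-3.141, 0.001, 0.034]
force: [0.4, -0.3, 0.5]
width: 0.0425
grasp_force: 0.0
```

```bash
python3 -c "
from h import *
lever('scene');lever('top');lever('wrist');go(.56,-.101,.2)"
```

```text
scene 85 [ 0.5707 -0.0991  0.1097] [224.87058824 260.49411765]
top 29 [ 0.5702 -0.0996  0.1107] [233.93103448 374.82758621]
wrist 1044 [ 0.5711 -0.105   0.1093] [344.05842912 168.89559387]
pos [ 0.6435 -0.2145  0.2061] rpy [-3.142  0.     0.033] w 0.0428 t 27.5 shift [-0.797 -1.162  0.062] rows 3.1
```

Emit:
{"op": "apply_moves", "data": {"commands": [[[-0.27, -0.39, -0.05], [0, 0, 0], 0], [[-0.27, -0.39, 0], [0, 0, 0], 0], [[-0.27, -0.38, 0], [0, 0, 0], 0], [[0, 0, 0], [0, 0, 0], 0], [[0, 0, 0], [0, 0, 0], 0], [[0, 0, 0], [0, 0, 0], 0]]}}

```text
time_s: 28.1
eef_pos: [0.5596, -0.1012, 0.2117]
ee_rot: [3.141, -0.001, 0.034]
force: [-0.4, -0.1, 0.6]
width: 0.0429
grasp_force: 0.0
```

```bash
python3 -c "
from h import *
im,d,cp=grab('wrist');P=cloud(cp,d);h=cv2.cvtColor(im,cv2.COLOR_RGB2HSV)
k=(cv2.inRange(h,(20,110,60),(36,255,255))>0)&(P[...,0]>.5)&(P[...,0]<.62)&(P[...,1]<-.05)&(P[...,1]>-.16)&(P[...,2]>.06)
print(k.sum(),np.percentile(P[k],2,axis=0).round(3),np.percentile(P[k],50,axis=0).round(3),np.percentile(P[k],98,axis=0).round(3))
for x in np.arange(.545,.585,.004):
  q=k&(abs(P[...,0]-x)<.002);print(round(x,3),q.sum(),P[q][:,2].mean().round(4) if q.any() else '')
go(.56,-.101,.1)"
```

```text
1253 [ 0.556 -0.115  0.102] [ 0.568 -0.102  0.111] [ 0.576 -0.09   0.113]
0.545 0 
0.549 0 
0.553 0 
0.557 118 0.1081
0.561 194 0.1109
0.565 236 0.112
0.569 266 0.1115
0.573 296 0.1089
0.577 143 0.1042
0.581 0 
pos [ 0.5597 -0.1016  0.2116] rpy [ 3.141e+00 -1.000e-03  3.300e-02] w 0.0429 t 28.15 shift [ 0.003 -0.007  1.116] rows 2.5
```

Emit:
{"op": "apply_moves", "data": {"commands": [[[0.063, 0, 0.3], [0, 0, 0], 0], [[0, 0, 0.4], [0, 0, 0], 0], [[0, 0, 0.4], [0, 0, 0], 0], [[0, 0, 0.16], [0, 0, 0], 0], [[0, 0, 0], [0, 0, 0], 0], [[0, 0, 0], [0, 0, 0], 0.6], [[0, 0, 0], [0, 0, 0], 0.6], [[0, 0, 0], [0, 0, 0], 0.6], [[0, 0, 0], [0, 0, 0], 0.6]], "grip_force": 20}}

```text
time_s: 29.05
eef_pos: [0.5667, -0.1023, 0.0875]
ee_rot: [3.138, -0.004, 0.034]
force: [0.4, -7.2, -3.6]
width: 0.0253
grasp_force: 27.2
```

Emit:
{"op": "apply_moves", "data": {"commands": [[[0.061, 0, -0.085], [0, 0, 0], 0.6], [[0.061, 0, -0.085], [0, 0, 0], 0.6], [[0.078, 0, -0.07], [0, 0, 0], 0.6], [[0.078, 0, -0.07], [0, 0, 0], 0.6], [[0.09, 0, -0.053], [0, 0, 0], 0.6], [[0.09, 0, -0.053], [0, 0, 0], 0.6], [[0.1, 0, -0.033], [0, 0, 0], 0.6], [[0.1, 0, -0.033], [0, 0, 0], 0.6], [[0.104, 0, -0.011], [0, 0, 0], 0.6], [[0.104, 0, -0.011], [0, 0, 0], 0.6]]}}

```text
time_s: 30.05
eef_pos: [0.6525, -0.0994, 0.1384]
ee_rot: [3.138, -0.002, 0.034]
force: [-1.7, -6.0, -3.2]
width: 0.0256
grasp_force: 24.7
```

Emit:
{"op": "apply_moves", "data": {"commands": [[[0.1, 0, 0.01], [0, 0, 0], 0.6], [[0.1, 0, 0.012], [0, 0, 0], 0.6], [[0, 0, 0], [0, 0, 0], 0.6], [[0, 0, 0], [0, 0, 0], 0.6]]}}

```text
time_s: 30.45
eef_pos: [0.6733, -0.0986, 0.1366]
ee_rot: [3.138, -0.004, 0.034]
force: [0.1, -5.2, 0.7]
width: 0.0254
grasp_force: 25.3
```

```bash
python3 -c "
from h import *
lever('top');lever('scene');go(.673,-.1,.13)"
```

```text
top 0  
scene 52 [ 0.6773 -0.1045  0.1592] [246.         234.13461538]
pos [ 0.6732 -0.0986  0.1366] rpy [ 3.138 -0.004  0.034] w 0.0254 t 30.55 shift [-0.003  0.013  0.066] rows 0.2
```

Emit:
{"op": "apply_moves", "data": {"commands": [[[0, 0, 0], [0, 0, 0], 0], [[0, 0, 0], [0, 0, 0], 0], [[0, 0, 0], [0, 0, 0], 0], [[0, 0, 0], [0, 0, 0], 0], [[0, 0, -0.2], [0, 0, 0], 0], [[0, 0, -0.4], [0, 0, 0], 0], [[0, 0, -0.4], [0, 0, 0], 0], [[0, 0, -0.3], [0, 0, 0], 0], [[0, 0, 0], [0, 0, 0], 0], [[0, 0, 0], [0, 0, 0], 0]]}}

```text
time_s: 31.55
eef_pos: [0.6722, -0.0955, 0.2639]
ee_rot: [-3.141, -0.001, 0.036]
force: [-0.0, 1.1, -1.3]
width: 0.043
grasp_force: 0.0
```

Run:
```python
from h import *
lever('top');lever('scene')
im,d,cp=grab('top')
for x,y in((.6296,.19),(.632,.126),(.635,.061)):
    for a in((.03,.045),(.048,.075)): print(y,ring(cp,d,x,y,*a,r=.026))
go(.635,.061,.25);print(get_state()['joints'].round(2))
```

```text
top 0  
scene 112 [ 0.6805 -0.0956  0.1572] [249.40178571 236.40178571]
0.19 None
0.19 (array([0.6284, 0.1892]), 0.022, 167, np.float64(0.0575))
0.126 (array([0.6309, 0.1254]), 0.022, 136, np.float64(0.036))
0.126 None
0.061 (array([0.6349, 0.0607]), 0.0221, 139, np.float64(0.0362))
0.061 None
pos [ 0.6713 -0.0952  0.262 ] rpy [-3.141e+00  2.000e-03  3.600e-02] w 0.0427 t 31.7 shift [-0.306 -1.574  0.122] rows 3.6
[-0.42  0.61  0.84  1.43 -0.45  1.31 -1.09]
```

Lever is up again (same position as at the start) and all bushes are on their pins. Turn back and look for the chute and tray.

Emit:
{"op": "apply_moves", "data": {"commands": [[[-0.08, -0.4, 0], [0, 0, 0], -0.5], [[-0.08, -0.4, 0], [0, 0, 0], -0.5], [[-0.08, -0.4, 0], [0, 0, 0], -0.5], [[-0.08, -0.4, 0], [0, 0, 0], -0.5], [[0, -0.4, 0], [0, 0, 0], -0.5], [[0, -0.4, 0], [0, 0, 0], -0.5], [[0, -0.4, 0], [0, 0, 0], -0.5], [[0, 0, 0], [0, 0, -0.04], -0.5], [[0, 0, 0], [0, 0, -0.046], -0.5], [[0, 0, 0], [0, 0, -0.046], -0.5]]}}

```text
time_s: 32.7
eef_pos: [0.6292, 0.1836, 0.262]
ee_rot: [3.141, 0.002, 0.457]
force: [0.6, -0.5, -0.2]
width: 0.0642
grasp_force: 0.0
```

Emit:
{"op": "apply_moves", "data": {"commands": [[[0, 0, 0], [0, 0, -0.046], -0.5], [[0, 0, 0], [0, 0, -0.046], -0.5], [[0, 0, 0], [0, 0, -0.046], -0.5], [[0, 0, 0], [0, 0, -0.046], -0.5], [[0, 0, 0], [0, 0, -0.046], -0.5], [[0, 0, 0], [0, 0, -0.046], -0.5], [[0, 0, 0], [0, 0, -0.046], -0.5], [[0, 0, 0], [0, 0, -0.045], -0.5], [[0, 0, 0], [0, 0, 0], -0.5], [[0, 0, 0], [0, 0, 0], -0.5]]}}

```text
time_s: 33.7
eef_pos: [0.6296, 0.183, 0.2627]
ee_rot: [-3.14, 0.0, 1.599]
force: [0.5, -1.1, -0.4]
width: 0.064
grasp_force: 0.0
```

Run:
```python
from h import *
go(.629,.19,.12)
im,d,cp=grab('wrist')
print(ring(cp,d,.629,.19,.048,.075,r=.026))
im,d,cp=grab('top');P=cloud(cp,d)
k=(P[...,0]>.4)&(P[...,0]<.65)&(P[...,1]>.3)&(P[...,1]<.56)&(P[...,2]>.08)&(P[...,2]<.24)
print(P[k].min(0),P[k].max(0))
for y in np.arange(.34,.5,.02):
    q=k&(abs(P[...,1]-y)<.01); 
    if q.any():
        xs=P[q];print(round(y,2),q.sum(),'x',np.percentile(xs[:,0],[2,98]).round(3),'z mid',np.median(xs[abs(xs[:,0]-.52)<.04][:,2]).round(3) if (abs(xs[:,0]-.52)<.04).any() else '')
print(get_state()['joints'].round(2))
```

```text
pos [0.6296 0.183  0.2627] rpy [-3.14   0.     1.599] w 0.064 t 33.7 shift [ 0.071 -0.002  1.426] rows 3.2
(array([0.6294, 0.1925]), 0.022, 1721, np.float64(0.0576))
[0.40492768 0.3423523  0.0803755 ] [0.62714752 0.55847865 0.22918325]
0.34 194 x [0.457 0.588] z mid 0.212
0.36 284 x [0.449 0.597] z mid 0.181
0.38 345 x [0.453 0.593] z mid 0.171
0.4 342 x [0.453 0.593] z mid 0.159
0.42 337 x [0.448 0.591] z mid 0.147
0.44 320 x [0.448 0.59 ] z mid 0.135
0.46 305 x [0.448 0.589] z mid 0.122
0.48 355 x [0.412 0.6  ] z mid 0.11
[-0.66  0.49  0.46  1.47 -0.22  1.24 -0.14]
```

Emit:
{"op": "apply_moves", "data": {"commands": [[[0.07, 0, 0.4], [0, 0, 0], -0.5], [[0, 0, 0.4], [0, 0, 0], -0.5], [[0, 0, 0.4], [0, 0, 0], -0.5], [[0, 0, 0.4], [0, 0, 0], -0.5], [[0, 0, 0.35], [0, 0, 0], -0.5], [[0, 0, 0.25], [0, 0, 0], -0.5], [[0, 0, 0], [0, 0, 0], -0.5], [[0, 0, 0], [0, 0, 0], -0.5]]}}

```text
time_s: 34.6
eef_pos: [0.6299, 0.19, 0.0438]
ee_rot: [-3.141, 0.0, 1.602]
force: [0.6, 0.5, 1.3]
width: 0.0644
grasp_force: 0.0
```

Emit:
{"op": "apply_moves", "data": {"commands": [[[0, 0, 0], [0, 0, 0], 0.3], [[0, 0, 0], [0, 0, 0], 0.3], [[0, 0, 0], [0, 0, 0], 0.3], [[0, 0, 0], [0, 0, 0], 0.3]], "grip_force": 50}}

```text
time_s: 35.0
eef_pos: [0.631, 0.1904, 0.0454]
ee_rot: [3.138, -0.001, 1.603]
force: [-0.6, 0.3, 6.3]
width: 0.0424
grasp_force: 50.2
```

```bash
python3 -c "
from h import *
go(.521,.4,.25)"
```

```text
pos [0.631  0.1904 0.0454] rpy [ 3.138e+00 -1.000e-03  1.603e+00] w 0.0424 t 35.0 shift [ 2.133 -1.026 -2.046] rows 7.0
```

Emit:
{"op": "apply_moves", "data": {"commands": [[[0, 0, -0.3], [0, 0, 0], 0.3], [[0, 0, -0.45], [0, 0, 0], 0.3], [[0, 0, -0.45], [0, 0, 0], 0.3], [[0, 0, -0.45], [0, 0, 0], 0.3], [[0, 0, -0.45], [0, 0, 0], 0.3], [[0, 0, -0.25], [0, 0, 0], 0.3], [[0.4, -0.2, 0], [0, 0, 0], 0.3], [[0.4, -0.2, 0], [0, 0, 0], 0.3], [[0.4, -0.2, 0], [0, 0, 0], 0.3], [[0.4, -0.2, 0], [0, 0, 0], 0.3]]}}

```text
time_s: 36.0
eef_pos: [0.5435, 0.3487, 0.2794]
ee_rot: [3.141, -0.001, 1.603]
force: [1.1, 0.4, 0.2]
width: 0.0415
grasp_force: 52.2
```

Emit:
{"op": "apply_moves", "data": {"commands": [[[0.4, -0.2, 0], [0, 0, 0], 0.3], [[0.13, -0.03, 0], [0, 0, 0], 0.3], [[0, 0, 0], [0, 0, 0], 0.3], [[0, 0, 0], [0, 0, 0], 0.3]]}}

```text
time_s: 36.4
eef_pos: [0.5204, 0.3985, 0.2789]
ee_rot: [3.141, 0.001, 1.603]
force: [0.5, -0.5, -0.4]
width: 0.0422
grasp_force: 52.2
```

```bash
python3 -c "
from h import *
held();go(.521,.4,.19)
im,d,cp=grab('wrist');P=cloud(cp,d)
for y in(.38,.4,.42,.44): 
  q=(abs(P[...,1]-y)<.006)&(P[...,2]>.1)&(P[...,2]<.23);print(y,q.sum(),np.percentile(P[q][:,0],[1,99]).round(3),np.median(P[q][:,2]).round(3)) if q.any() else 0
"
```

```text
held [0.5194 0.4007] r 0.0219 top 0.2921 minus tcp [-0.0015  0.003 ]
pos [0.5209 0.3977 0.2789] rpy [3.141e+00 1.000e-03 1.601e+00] w 0.042 t 36.45 shift [0.023 0.001 0.889] rows 2.0
0.38 3634 [0.454 0.595] 0.172
0.4 4488 [0.453 0.594] 0.159
0.42 4198 [0.452 0.593] 0.147
0.44 3949 [0.451 0.592] 0.135
```

Emit:
{"op": "apply_moves", "data": {"commands": [[[0.02, 0, 0.3], [0, 0, 0], 0.3], [[0, 0, 0.35], [0, 0, 0], 0.3], [[0, 0, 0.22], [0, 0, 0], 0.3], [[0, 0, 0], [0, 0, 0], 0.3], [[0, 0, 0], [0, 0, 0], -0.5], [[0, 0, 0], [0, 0, 0], -0.5], [[0, 0, 0], [0, 0, 0], -0.5], [[0, 0, 0], [0, 0, 0], -0.5], [[0, 0, -0.4], [0, 0, 0], -0.5], [[0, 0, -0.4], [0, 0, 0], -0.5]]}}

```text
time_s: 37.5
eef_pos: [0.5191, 0.4013, 0.272]
ee_rot: [-3.14, 0.001, 1.604]
force: [1.2, 1.1, 1.0]
width: 0.0642
grasp_force: 0.0
```

```bash
python3 -c "
from h import *
for n in('wrist','top','scene'):
  im,d,cp=grab(n);P=cloud(cp,d);h=cv2.cvtColor(im,cv2.COLOR_RGB2HSV)
  k=(cv2.inRange(h,(4,150,60),(18,255,255))>0)&(P[...,2]>.007)&(P[...,2]<.25)&(P[...,1]>.3)&(P[...,1]<.8)
  m,l,s,c=cv2.connectedComponentsWithStats(k.astype(np.uint8))
  for i in range(1,m):
    if s[i,4]>15: print(n,s[i,4],c[i].round(),P[l==i].mean(0).round(3))
go(.632,.1255,.12)
"
```

```text
top 166 [204. 147.] [0.857 0.405 0.041]
top 62 [157. 444.] [0.004 0.513 0.116]
scene 332 [561. 336.] [0.509 0.639 0.026]
scene 316 [411. 461.] [0.908 0.412 0.042]
pos [0.5213 0.4024 0.2752] rpy [ 3.137 -0.004  1.603] w 0.0642 t 37.65 shift [-2.81   1.008  1.545] rows 7.5
```

The bush is in the bin at (0.509, 0.639). Next, the bush on pin 2.

Emit:
{"op": "apply_moves", "data": {"commands": [[[-0.4, 0.14, 0], [0, 0, 0], -0.5], [[-0.4, 0.15, 0], [0, 0, 0], -0.5], [[-0.4, 0.15, 0], [0, 0, 0], -0.5], [[-0.4, 0.15, 0], [0, 0, 0], -0.5], [[-0.4, 0.14, 0], [0, 0, 0], -0.5], [[-0.4, 0.14, 0.3], [0, 0, 0], -0.5], [[-0.4, 0.14, 0.4], [0, 0, 0], -0.5], [[0, 0, 0.4], [0, 0, 0], -0.5], [[0, 0, 0.4], [0, 0, 0], -0.5], [[0, 0, 0], [0, 0, 0], -0.5]]}}

```text
time_s: 38.65
eef_pos: [0.6229, 0.1314, 0.1225]
ee_rot: [-3.131, 0.002, 1.603]
force: [-0.3, 0.4, -0.4]
width: 0.0638
grasp_force: 0.0
```

```bash
python3 -c "
from h import *
im,d,cp=grab('wrist')
print(ring(cp,d,.632,.1255,.03,.042,r=.026));go(.632,.1255,.023)
"
```

```text
(array([0.6319, 0.1257]), 0.0221, 3071, np.float64(0.0355))
pos [0.6249 0.1318 0.1259] rpy [-3.136e+00  1.000e-03  1.603e+00] w 0.0638 t 38.7 shift [-0.064  0.075  1.029] rows 2.3
```

Emit:
{"op": "apply_moves", "data": {"commands": [[[-0.06, 0.065, 0], [0, 0, 0], -0.5], [[0, 0, 0.35], [0, 0, 0], -0.5], [[0, 0, 0.38], [0, 0, 0], -0.5], [[0, 0, 0.28], [0, 0, 0], -0.5], [[0, 0, 0], [0, 0, 0], -0.5], [[0, 0, 0], [0, 0, 0], -0.5], [[0, 0, 0], [0, 0, 0], 0.3], [[0, 0, 0], [0, 0, 0], 0.3], [[0, 0, 0], [0, 0, 0], 0.3], [[0, 0, 0], [0, 0, 0], 0.3]]}}

```text
time_s: 39.7
eef_pos: [0.6352, 0.1266, 0.0304]
ee_rot: [3.138, -0.001, 1.603]
force: [-4.1, -0.9, 12.4]
width: 0.0408
grasp_force: 48.8
```

```bash
python3 -c "
from h import *
go(.445,-.285,.14)"
```

```text
pos [0.6352 0.1266 0.0304] rpy [ 3.138e+00 -1.000e-03  1.603e+00] w 0.0408 t 39.7 shift [-4.051 -2.03  -1.108] rows 10.4
```

Emit:
{"op": "apply_moves", "data": {"commands": [[[0, 0, -0.2], [0, 0, 0], 0.3], [[0, 0, -0.35], [0, 0, 0], 0.3], [[0, 0, -0.45], [0, 0, 0], 0.3], [[0, 0, -0.2], [0, 0, 0], 0.3], [[0, -0.4, 0], [0, 0, 0], 0.3], [[-0.2, -0.4, 0], [0, 0, 0], 0.3], [[-0.4, -0.2, 0], [0, 0, 0], 0.3], [[-0.4, -0.2, 0], [0, 0, 0], 0.3], [[-0.4, -0.2, 0], [0, 0, 0], 0.3], [[-0.4, -0.1, 0], [0, 0, 0], 0.3]]}}

```text
time_s: 40.7
eef_pos: [0.4886, -0.0599, 0.1488]
ee_rot: [3.14, -0.001, 1.604]
force: [1.1, -0.4, 0.0]
width: 0.0406
grasp_force: 50.7
```

```bash
python3 -c "
from h import *
held();go(.45,-.29,.14)"
```

```text
held [ 0.4878 -0.0605] r 0.0222 top 0.1547 minus tcp [0.0004 0.0071]
pos [ 0.4874 -0.0676  0.1493] rpy [3.139e+00 2.000e-03 1.596e+00] w 0.0409 t 40.75 shift [-2.213 -0.43   0.097] rows 5.0
```

Emit:
{"op": "apply_moves", "data": {"commands": [[[-0.44, -0.08, 0], [0, 0, 0], 0.3], [[-0.44, -0.08, 0], [0, 0, 0], 0.3], [[-0.44, -0.08, 0], [0, 0, 0], 0.3], [[-0.44, -0.08, 0], [0, 0, 0], 0.3], [[-0.4, -0.06, 0], [0, 0, 0], 0.3], [[0, 0, 0.3], [0, 0, 0], 0.3], [[0, 0, 0.4], [0, 0, 0], 0.3], [[0, 0, 0.35], [0, 0, 0], 0.3], [[0, 0, 0], [0, 0, 0], 0.3], [[0, 0, 0], [0, 0, 0], 0.3]]}}

```text
time_s: 41.75
eef_pos: [0.4591, -0.2758, 0.0432]
ee_rot: [3.141, -0.0, 1.603]
force: [0.5, 0.2, -0.4]
width: 0.0405
grasp_force: 67.3
```

```bash
python3 -c "
from h import *
held();go(.45,-.29,.03)
im,d,cp=grab('wrist');P=cloud(cp,d)"
```

```text
held [ 0.4583 -0.2791] r 0.0211 top 0.0566 minus tcp [-0.0013 -0.0032]
pos [ 0.4595 -0.2759  0.0437] rpy [3.14  0.    1.603] w 0.0406 t 41.8 shift [-0.138 -0.1    0.137] rows 0.5
```

Emit:
{"op": "apply_moves", "data": {"commands": [[[-0.18, -0.08, 0], [0, 0, 0], 0.3], [[0, 0, 0.1], [0, 0, 0], 0.3], [[0, 0, 0.08], [0, 0, 0], 0.3], [[0, 0, 0], [0, 0, 0], 0.3], [[0, 0, 0], [0, 0, 0], -0.5], [[0, 0, 0], [0, 0, 0], -0.5], [[0, 0, 0], [0, 0, 0], -0.5], [[0, 0, -0.4], [0, 0, 0], -0.5], [[0, 0, -0.4], [0, 0, 0], -0.5], [[0, 0, -0.4], [0, 0, 0], -0.5]]}}

```text
time_s: 42.85
eef_pos: [0.4511, -0.2937, 0.1457]
ee_rot: [-3.141, -0.0, 1.603]
force: [0.8, 0.4, 0.1]
width: 0.064
grasp_force: 0.0
```

```bash
python3 -c "
from h import *
im,d,cp=grab('wrist');print(ring(cp,d,.45,-.29,.022,.04,r=.04))
h=cv2.cvtColor(im,cv2.COLOR_RGB2HSV);P=cloud(cp,d);k=(cv2.inRange(h,(4,150,60),(18,255,255))>0)&(P[...,2]>.003)&(P[...,2]<.09)&(P[...,1]<-.2);print(k.sum(),P[k].mean(0),P[k].min(0),P[k].max(0))
im,d,cp=grab('top');print(ring(cp,d,.635,.061,.03,.045,r=.05))
go(.635,.061,.14)"
```

```text
(array([ 0.4506, -0.2817]), 0.0337, 2718, np.float64(0.0277))
1433 [ 0.4456854  -0.29281744  0.02548569] [ 0.37750163 -0.47282829  0.00497516] [ 0.47062681 -0.27172775  0.03000093]
(array([0.6349, 0.0606]), 0.022, 136, np.float64(0.0352))
pos [ 0.4539 -0.2957  0.1493] rpy [3.134 0.004 1.603] w 0.0635 t 42.95 shift [3.507 1.924 0.095] rows 8.9
```

The bush lies flat in the tray. Now the last one, on pin 3.

Emit:
{"op": "apply_moves", "data": {"commands": [[[0.44, 0, 0], [0, 0, 0], -0.5], [[0.44, 0, 0], [0, 0, 0], -0.5], [[0.44, 0.05, 0], [0, 0, 0], -0.5], [[0.44, 0.1, 0], [0, 0, 0], -0.5], [[0.4, 0.23, 0], [0, 0, 0], -0.5], [[0.38, 0.3, 0], [0, 0, 0], -0.5], [[0.34, 0.34, 0], [0, 0, 0], -0.5], [[0.32, 0.34, 0], [0, 0, 0], -0.5], [[0.28, 0.34, 0], [0, 0, 0], -0.5], [[0, 0.2, 0.1], [0, 0, 0], -0.5]]}}

```text
time_s: 43.95
eef_pos: [0.6326, 0.0671, 0.1344]
ee_rot: [3.139, -0.003, 1.611]
force: [0.8, 0.0, -0.1]
width: 0.0639
grasp_force: 0.0
```

Emit:
{"op": "apply_moves", "data": {"commands": [[[0, 0, 0.2], [0, 0, 0], -0.5], [[0, 0, 0], [0, 0, 0], -0.5], [[0, 0, 0], [0, 0, 0], -0.5]]}}

```text
time_s: 44.25
eef_pos: [0.6292, 0.0599, 0.114]
ee_rot: [-3.14, 0.0, 1.603]
force: [-0.2, 0.1, -0.2]
width: 0.0637
grasp_force: 0.0
```

```bash
python3 -c "
from h import *
im,d,cp=grab('wrist');print(ring(cp,d,.635,.061,.03,.042,r=.026))
go(.635,.061,.024)"
```

```text
(array([0.6353, 0.061 ]), 0.022, 3339, np.float64(0.0355))
pos [0.6297 0.0598 0.1147] rpy [-3.141  0.     1.603] w 0.064 t 44.3 shift [0.01  0.054 0.907] rows 2.0
```

Emit:
{"op": "apply_moves", "data": {"commands": [[[0.01, 0.054, 0], [0, 0, 0], -0.5], [[0, 0, 0.3], [0, 0, 0], -0.5], [[0, 0, 0.35], [0, 0, 0], -0.5], [[0, 0, 0.25], [0, 0, 0], -0.5], [[0, 0, 0], [0, 0, 0], -0.5], [[0, 0, 0], [0, 0, 0], -0.5], [[0, 0, 0], [0, 0, 0], 0.3], [[0, 0, 0], [0, 0, 0], 0.3], [[0, 0, 0], [0, 0, 0], 0.3], [[0, 0, 0], [0, 0, 0], 0.3]]}}

```text
time_s: 45.3
eef_pos: [0.6368, 0.0614, 0.0269]
ee_rot: [3.138, -0.001, 1.603]
force: [-2.9, -0.6, 8.8]
width: 0.042
grasp_force: 49.4
```

Emit:
{"op": "apply_moves", "data": {"commands": [[[0, 0, -0.2], [0, 0, 0], 0.3], [[0, 0, -0.4], [0, 0, 0], 0.3], [[0, 0, -0.45], [0, 0, 0], 0.3], [[0, 0, -0.2], [0, 0, 0], 0.3], [[0, -0.4, 0], [0, 0, 0], 0.3], [[0, -0.4, 0], [0, 0, 0], 0.3], [[-0.3, -0.4, 0], [0, 0, 0], 0.3], [[-0.3, -0.4, 0], [0, 0, 0], 0.3], [[-0.4, -0.2, 0], [0, 0, 0], 0.3], [[-0.4, 0, 0], [0, 0, 0], 0.3]]}}

```text
time_s: 46.3
eef_pos: [0.4572, -0.0851, 0.1504]
ee_rot: [3.141, -0.002, 1.604]
force: [0.8, 0.2, -0.2]
width: 0.0421
grasp_force: 51.0
```

```bash
python3 -c "
from h import *
held();go(.42,-.357,.14)"
```

```text
held [ 0.4562 -0.0861] r 0.0225 top 0.1598 minus tcp [-0.0027  0.0066]
pos [ 0.4589 -0.0927  0.1513] rpy [3.138e+00 2.000e-03 1.597e+00] w 0.0416 t 46.35 shift [-2.632 -0.459  0.117] rows 5.9
```

Emit:
{"op": "apply_moves", "data": {"commands": [[[-0.45, -0.08, 0], [0, 0, 0], 0.3], [[-0.45, -0.08, 0], [0, 0, 0], 0.3], [[-0.45, -0.08, 0], [0, 0, 0], 0.3], [[-0.45, -0.08, 0], [0, 0, 0], 0.3], [[-0.45, -0.08, 0], [0, 0, 0], 0.3], [[-0.33, -0.04, 0.1], [0, 0, 0], 0.3], [[0, 0, 0.4], [0, 0, 0], 0.3], [[0, 0, 0.4], [0, 0, 0], 0.3], [[0, 0, 0], [0, 0, 0], 0.3], [[0, 0, 0], [0, 0, 0], 0.3]]}}

```text
time_s: 47.35
eef_pos: [0.4246, -0.344, 0.0603]
ee_rot: [-3.142, -0.0, 1.603]
force: [-0.4, -0.2, -0.3]
width: 0.042
grasp_force: 51.3
```

```bash
python3 -c "
from h import *
held();go(.42,-.357,.028)"
```

```text
held [ 0.4236 -0.3442] r 0.022 top 0.0697 minus tcp [-0.0018  0.0002]
pos [ 0.4254 -0.3444  0.0612] rpy [3.140e+00 1.000e-03 1.604e+00] w 0.0417 t 47.4 shift [-0.123 -0.059  0.332] rows 0.8
```

Emit:
{"op": "apply_moves", "data": {"commands": [[[-0.12, -0.05, 0], [0, 0, 0], 0.3], [[0, 0, 0.2], [0, 0, 0], 0.3], [[0, 0, 0.14], [0, 0, 0], 0.3], [[0, 0, 0], [0, 0, 0], 0.3], [[0, 0, 0], [0, 0, 0], -0.5], [[0, 0, 0], [0, 0, 0], -0.5], [[0, 0, 0], [0, 0, 0], -0.5], [[0, 0, -0.4], [0, 0, 0], -0.5], [[0, 0, -0.4], [0, 0, 0], -0.5], [[0, 0, -0.4], [0, 0, 0], -0.5]]}}

```text
time_s: 48.4
eef_pos: [0.4196, -0.3559, 0.147]
ee_rot: [-3.141, 0.0, 1.603]
force: [0.9, -0.1, 0.5]
width: 0.0641
grasp_force: 0.0
```

Emit:
{"op": "apply_moves", "data": {"commands": [[[0, 0, -0.4], [0, 0, 0], -0.5], [[0.4, 0, -0.4], [0, 0, 0], -0.5], [[0.4, 0, 0], [0, 0, 0], -0.5], [[0.4, 0, 0], [0, 0, 0], -0.5], [[0.4, 0, 0], [0, 0, 0], -0.5], [[0, 0, 0], [0, 0, 0], -0.5], [[0, 0, 0], [0, 0, 0], -0.5], [[0, 0, 0], [0, 0, 0], -0.5]]}}

```text
time_s: 49.2
eef_pos: [0.4148, -0.2016, 0.221]
ee_rot: [3.141, 0.001, 1.602]
force: [-0.4, 0.3, 0.8]
width: 0.0642
grasp_force: 0.0
```

```bash
python3 -c "
from h import *
lever('scene')
for n in('wrist','top','scene'):
  im,d,cp=grab(n);P=cloud(cp,d);h=cv2.cvtColor(im,cv2.COLOR_RGB2HSV);save('fin_%s.png'%n,im)
  k=(cv2.inRange(h,(4,165,60),(17,255,255))>0)&(P[...,2]>.012)&(P[...,2]<.2)&(P[...,0]>.3)&(P[...,0]<.8)
  m,l,s,c=cv2.connectedComponentsWithStats(k.astype(np.uint8))
  for i in range(1,m):
    if s[i,4]>25: print(n,s[i,4],c[i].round(),P[l==i].mean(0).round(3))
"
```

```text
scene 114 [ 0.6803 -0.0951  0.1567] [249.4122807  236.39473684]
top 137 [127. 265.] [0.502 0.639 0.028]
scene 141 [211. 174.] [ 0.425 -0.352  0.024]
scene 147 [223. 189.] [ 0.458 -0.291  0.024]
scene 304 [561. 335.] [0.509 0.639 0.027]
```

View pics/fin_scene.png

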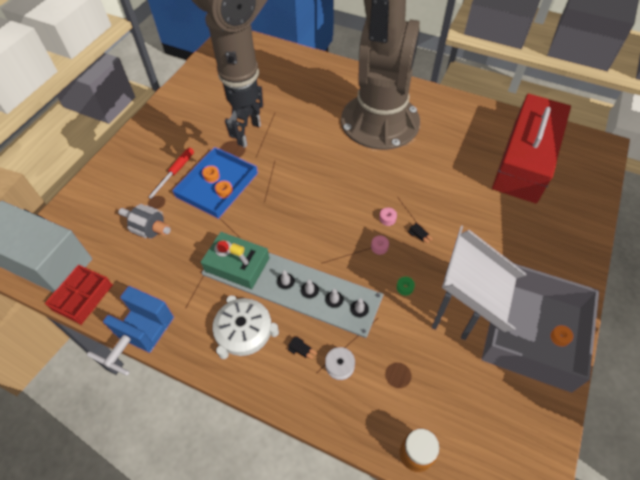

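The two good bushes are in the blue tray at (211,174) and (223,189), and the reject is in the grey bin at (561,335). The lever is up, the bystanders are in place and the robot is clear.

```bash
python3 -c "
from h import *
print(job_done())"
```

```text
the job is handed in; nothing more can be done
None
```

I handed the job in at about 49 s (limit 210 s) with two good bushes in the blue tray, the shoulder-stopped one in the grey bin and the lever up, after a second button press because the gripper blocked the lever's first drop; `job_done` gave no verdict.

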